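# Pry the sprung clip off the spindle with the hooked pick

## Task

The spring clip has to come off the wheel spindle. Take the T-handled hooked pick from its stand, put its hook through the eye of the clip and pull the clip up out of its groove with the hook, not with the fingers. Lower the clip into the parts tray without throwing or dropping it, hang the pick back on its stand, and leave the other things on the bench where they are.

Things in the scene. Friction and masses are not known exactly. Their poses are not given: they have to be found in the camera images.
- spindle: Fixed spindle unit: green base plate (180 x 110 x 12 mm) and bearing block, black wheel (110 mm diameter, top 150 mm above the bench), steel shaft of 48 mm diameter lying level along its x axis, 95 mm above the bench. x points out of the shaft's free end, z up. Origin on the bench right under the middle of the clip's groove.
- groove (a point): Middle of the clip's groove on the shaft axis, 95 mm above the bench; axes as spindle. Along x from here: groove -6 to +6 mm (core diameter 40 mm), shaft's free end at +30 mm, front face of the wheel at -46 mm, base plate from -170 to +10 mm.
- clip: Loose sprung steel clip (about 80 g): C-shaped ring of 8 mm plate, 58 mm across, snapped over the groove from above, open below. Origin at the ring's centre, x along the shaft (same as spindle), z up through its eye. Two spring-hinged jaws end in round noses, lowest 18 mm below the origin, that grip under the shaft. Eye on top, see clip_eye; top of the clip 56 mm above the origin.
- clip_eye (a point): Middle of the clip's eye, 39 mm above the clip's origin, axes as clip. Rectangular opening through the plate, 28 mm wide (y) and 20 mm high (z), closed above by a bar 7 mm thick. Pulled straight up by this bar with about 10 to 15 N the jaws spread and the clip snaps free; raise it 60 mm or more to clear the shaft. It then hangs on the hook by the bar.
- pick: Loose hooked pick (about 160 g) with a wooden T-handle, hanging in its stand. Origin at the middle of the crossbar, 120 mm long (y), 24 mm wide (x), 20 mm high (z). From it a 6 mm steel rod goes straight down, steps out 18 mm to +x between 55 and 75 mm below the origin, and turns back at the bottom into a level foot that points to -x. Lowest point 128 mm below the origin.
- pick_foot (a point): Middle of the hook's level foot (its centre line), 125 mm straight below the middle of the crossbar; axes as pick. The foot runs from x = +12 to -12 mm and ends in a lip that rises 5 mm, its outer end at x = -19 mm.
- stand: Fixed steel stand of the pick: base plate (80 x 130 x 10 mm), two posts 94 mm apart along y with flat tops 150 mm above the bench (14 mm wide in y, 80 mm clear between them). Lips 10 mm high, 34 mm apart (x), keep the crossbar on the tops. Origin on the bench in the middle, z up. The hanging pick's origin is 160 mm above it, axes parallel.
- tray: Fixed open aluminium parts tray, 160 (x) x 190 (y) x 30 mm high, walls and floor 4 mm. Origin at the middle of its underside.
- grinding_disc: Bystander: black grinding disc, 115 mm diameter, 8 mm thick, lying flat. Origin at the centre of its underside.
- cutting_disc: Bystander: dark steel cutting disc with a centre hole, 90 mm diameter, 5 mm thick, lying flat. Origin at the centre of its underside.
- pipe_offcut: Bystander: short copper pipe, 52 mm diameter, 45 mm tall, upright. Origin at the centre of its underside.
- flat_spanner: Bystander: flat grey spanner, about 170 mm long along its x, 5 mm thick. Origin at the underside of its bar.
- marker_pen: Bystander: white marker pen, 130 x 16 x 14 mm, lying along its x. Origin at the centre of its underside.
There are look-alikes about, which are no part of the job. Several things have the shape of the clip; the one meant has the colours described above. Several things have the shape of the pick; the one meant has the colours described above.

How it is judged:
By the outcome, as a careful person would: the job done as asked, in the order asked, and still so for the second after the job is handed in, with the robot touching nothing.
It also fails if it takes over 61 s, if anything falls off the work surface, if the arm or the gripper's body presses on something with over 40 N, if the wrist force passes 120 N, or if a joint passes its speed limit or range.

## Robot

A 7-joint arm with a two-finger parallel gripper is mounted at the origin on the work surface. World frame = base frame: x ahead of the robot, y to its left, z up, the work surface at z = 0. Lengths are in m, angles in rad, forces in N, time in s.
With the tool pointing down it reaches from about 0.35 to 0.9 m from the base axis. Payload 8.1 kg.
Tool frame: the origin (TCP) lies at the very end of the fingers, on their centre line; the grasp point (between the pads) lies 19 mm behind it; z points along the fingers, y is the line along which they close (so a half turn about z gives the same grasp; the last joint's range is limited). The gripper opens to 92 mm and grips with 3 to 60 N. Pads are 19 mm wide; open, the fingers measure 130 mm over their backs; the gripper's body (75 mm by 190 mm) begins 47 mm behind the grasp point.
Start: joints at [-1.271, 0.434, 0.025, 1.573, -0.012, 1.134, -0.075], TCP at [0.245, 0.575, 0.227] pointing down, gripper open.
Joint ranges: [-2.62, 2.62], [-0.44, 2.09], [-1.27, 1.32], [0.08, 2.57], [-1.32, 4.46], [0.12, 2], [-2.74, 2.74]. Speed limits (rad/s): [2.22, 2.22, 3.01, 3.01, 3.14, 3.14, 3.14].

## Interface

Orientations are given as a unit quaternion [w, x, y, z].
In Python, from cell import * gives the robot as it stands.
- The arm moves only by the tool step_arm, never from a script. Its argument "steps" is one flat list of numbers, 7 for each row, row after row: the shift along the tool's x, y, z in m, then the turn, a rotation vector about the tool's x, y, z in rad, then the closure, from 0 (fully open) to 1 (shut). A call has 1 to 8 rows; each row is the pose to reach, as a shift and turn from the pose commanded when the call began, along the tool's axes at that moment; what a row does not reach only later rows make up. A row lasts 1/10 s, in which the tool goes at most 50 mm and 8.59 degrees, less where a joint would pass 70% of its speed; a pose out of reach is approached as far as the arm can. A call with a gripper value outside its range is refused whole. The fingers move at their own pace and stop on an object; "grip_force" is the grip in N (left out, the last holds). Time passes only in rows, so rows that repeat a pose let the fingers close. It gives the time, the measured TCP pose, the force, the opening and the grip force at its end, in the units of the state.
- get_state(): the state, without advancing time (a new reading comes with each control period).
- camera(name): name is "scene" or "top" or "wrist"; returns a dict with "frame" (400x640x3 uint8, red, green, blue), "z_map" (400x640 float32, m along the optical axis (not along the pixel's ray), 0 where there is no reading), "mtx" (3x3 intrinsics, pixels), "k1" (the pictures are not rectified: a ray, as slopes to the right and down, at radius r is drawn at 1 + k1 r^2 times it, then the intrinsics apply), "R" (3x3) and "t" (3): a world point X has camera coordinates R X + t; the wrist camera has in their place "hand_eye" (4x4, takes a point from camera to tool coordinates, whose origin is the TCP and whose axes are the flange's). Camera axes: x right, y down, z forward; pixel columns grow to the right and rows downward; lengths in m; the calibration is good to about 2 mm. A picture is of the moment at which its call begins: read the wrist's pose just before it.
- finish_job(): hands the job in; it is judged then, once.
Trained networks look in the newest picture that a camera, given by its name, has taken for a name from the list of things; names that differ only in an ending like _2 or _b are one class to them, and where a whole thing is asked for, a point or a joint stands for the part that bears it (a point fixed in the world has none). Each returns a list of dicts, best first, with "score" (0 to 1); they miss things now and then, are a little off and sometimes report something else, mostly with a low value. They report only what shows in the picture. A call takes as long as a camera call. They do not tell look-alikes from the thing itself.
- search_frame(query, camera): "extent" ([left, top, width, height] in pixels, round what is visible of it).
The state is a dict: "t": time; "qpos": joint angles; "qvel": joint speeds; "joint_efforts": joint torques, N m; "eef_pos": TCP position; "orientation": TCP orientation; "force": force on the tool from outside, world axes, zero at the start; "moment": the same for the moment, N m; "opening": opening from 0.0 (shut) to 1.0 (fully open); "finger_force": force on a finger pad.
Only numpy, scipy, OpenCV 4.12 (cv2) and the standard library are available. Lean on these libraries where they do the work, as an engineer would, in place of code of your own. Each camera call takes 0.05 s, during which the arm holds its last target. There are 200 camera calls.

## Working session

There is one attempt and no reset: what is moved stays moved. The work goes in short steps, Python scripts to look and compute and a tool call to move; the robot and the scene stay as the last step left them, time stands still between calls to the robot, and variables do not carry over. Pictures are saved under pics/ and viewed, at most 11 in all, crops included, and the job is handed in when it is done.

Besides the shell and the picture viewer there is one more tool, called after "Request:" in YAML: its name, and indented under it one key for each argument. step_arm: Moves the arm, as the interface text tells. Its arguments: {"type":"object","properties":{"steps":{"type":"array"},"grip_force":{"type":"number"}},"required":["steps"]}

```bash
ls; mkdir -p pics
cat > h.py <<'E'
from cell import *
import numpy as np, cv2, pickle
def snap(n):
    c=camera(n); pickle.dump(c,open(f'{n}.pkl','wb')); return c
def load(n): return pickle.load(open(f'{n}.pkl','rb'))
def world(c,uv,z=None):
    """pixels Nx2 -> world (scene/top), using depth z_map"""
    uv=np.atleast_2d(uv).astype(float); K=c['mtx']
    d=(uv-[K[0,2],K[1,2]])/[K[0,0],K[1,1]]; s=d.copy()
    for _ in range(10): s=d/(1+c['k1']*(s**2).sum(1,keepdims=True))
    if z is None: 
        i=uv.round().astype(int); z=c['z_map'][i[:,1],i[:,0]]
    P=np.c_[s,np.ones(len(s))]*np.reshape(z,(-1,1))
    return (P-c['t'])@c['R']
def cloud(c):
    v,u=np.mgrid[:400,:640]; return world(c,np.c_[u.ravel(),v.ravel()],c['z_map'].ravel()).reshape(400,640,3)
def px(c,X):
    p=np.atleast_2d(X)@c['R'].T+c['t']; s=p[:,:2]/p[:,2:]; s=s*(1+c['k1']*(s**2).sum(1,keepdims=True))
    return s*[c['mtx'][0,0],c['mtx'][1,1]]+[c['mtx'][0,2],c['mtx'][1,2]]
E
python3 - <<'E'
from h import *
for n in ('scene','top'):
    c=snap(n); cv2.imwrite(f'pics/{n}.png',c['frame'][...,::-1])
    for q in ('spindle','clip','clip_eye','pick','stand','tray','pick_foot'):
        print(n,q,[(np.round(r['extent']).tolist(),round(r['score'],2)) for r in search_frame(q,n)][:6])
print(get_state())
E
```

```text
pics
scene spindle [([157.0, 178.0, 50.0, 71.0], 0.69)]
scene clip [([160.0, 216.0, 23.0, 16.0], 0.72), ([139.0, 259.0, 11.0, 25.0], 0.66), ([227.0, 203.0, 16.0, 32.0], 0.18)]
scene clip_eye [([178.0, 264.0, 19.0, 20.0], 0.66), ([157.0, 219.0, 26.0, 14.0], 0.55), ([136.0, 260.0, 14.0, 25.0], 0.5)]
scene pick [([415.0, 160.0, 27.0, 47.0], 0.75), ([374.0, 122.0, 31.0, 23.0], 0.67)]
scene stand [([364.0, 126.0, 47.0, 61.0], 0.95), ([156.0, 175.0, 52.0, 73.0], 0.26)]
scene tray [([250.0, 189.0, 69.0, 56.0], 0.94)]
scene pick_foot [([376.0, 117.0, 34.0, 47.0], 0.74), ([420.0, 162.0, 23.0, 44.0], 0.68)]
top spindle []
top clip [([475.0, 202.0, 10.0, 18.0], 0.62), ([438.0, 190.0, 8.0, 14.0], 0.48)]
top clip_eye [([442.0, 223.0, 22.0, 8.0], 0.53), ([435.0, 189.0, 12.0, 20.0], 0.53)]
top pick [([187.0, 170.0, 40.0, 27.0], 0.9), ([191.0, 224.0, 43.0, 20.0], 0.7)]
top stand [([194.0, 225.0, 54.0, 36.0], 0.64)]
top tray []
top pick_foot [([193.0, 226.0, 43.0, 18.0], 0.82), ([188.0, 170.0, 34.0, 25.0], 0.77)]
{'t': 0.8, 'qpos': array([-1.27057222,  0.43450354,  0.02501159,  1.57317197, -0.0115591 ,
        1.1339868 , -0.07510177]), 'qvel': array([ 0.00024159,  0.00025375,  0.00038899,  0.00030856,  0.00106749,
       -0.00040873, -0.00045209]), 'joint_efforts': array([ 1.66523505e-04, -6.67584443e+01,  9.83616896e-01, -3.14786804e+01,
       -6.07529981e-02,  3.24656954e-02,  3.90804564e-05]), 'eef_pos': array([0.24506672, 0.57498762, 0.22675065]), 'orientation': array([3.14946752e-05, 2.00092021e-01, 9.79777108e-01, 3.41262794e-05]), 'force': array([-0.1732395 ,  0.0769533 ,  0.22093904]), 'moment': array([ 0.034117  ,  0.00439944, -0.00163495]), 'finger_force': 0.0, 'opening': 0.9988962301239016}
```

Run:
```python
from h import *
s=load('scene')['frame'][...,::-1]; t=load('top')['frame'][...,::-1]
cv2.imwrite('pics/a.png',cv2.resize(s[90:310,110:470],(800,489),interpolation=cv2.INTER_CUBIC))
cv2.imwrite('pics/b.png',cv2.resize(t[130:310,160:500],None,fx=2.35,fy=2.35,interpolation=cv2.INTER_CUBIC))
```

```text
(no output)
```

View pics/a.png

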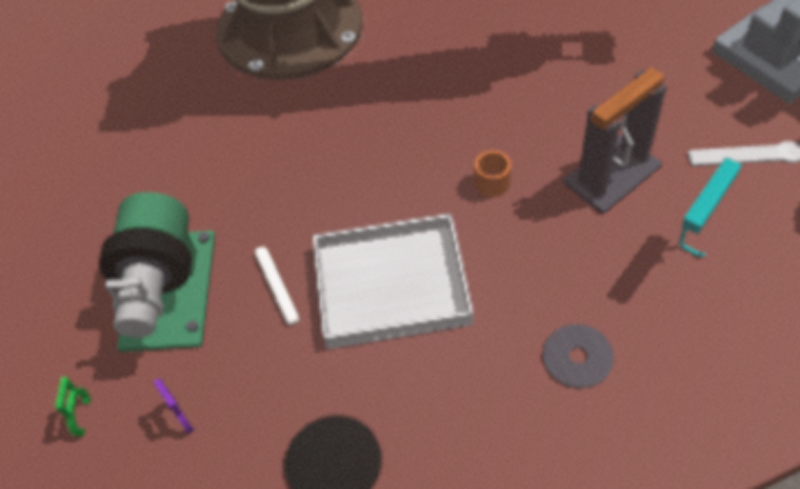

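View pics/b.png

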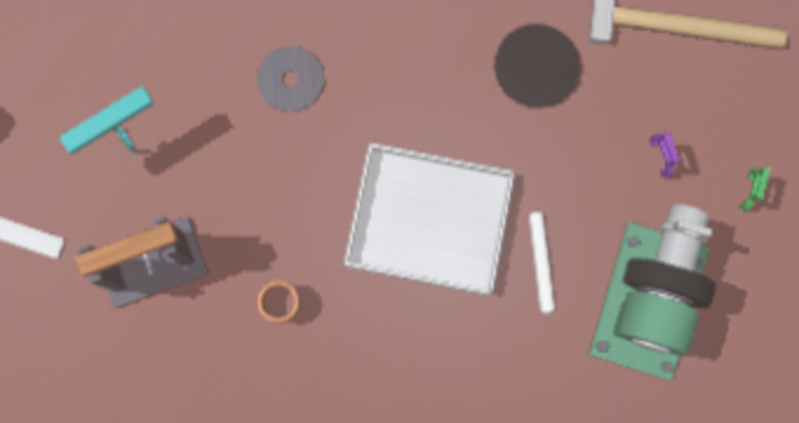

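The top view (crop scaled 2.35) shows the wooden pick in its stand at about (214,235) and a teal look-alike at (205,180). The steel clip is on the shaft at about (452,227), with purple (443,196) and green (482,208) look-alikes. Only the wooden-handled pick and the steel clip on the spindle fit the description.

Run:
```python
from h import *
def rect(P):
    r=cv2.minAreaRect((P[:,:2]*1000).astype(np.float32)); return np.round(r[0],1),np.round(r[1],1),round(r[2],2)
for n in('scene','top'):
    c=load(n); W=cloud(c); f=c['frame']; hsv=cv2.cvtColor(f,cv2.COLOR_RGB2HSV).astype(int); ok=c['z_map']>0
    H,S,V=hsv[...,0],hsv[...,1],hsv[...,2]
    m=ok&(H>5)&(H<20)&(S>110)&(W[...,2]>.145)&(W[...,2]<.2)&(W[...,1]>0.1)
    P=W[m]; print(n,'bar',m.sum(),rect(P) if m.sum()>5 else'', np.percentile(P[:,2],[5,50,95]) if m.sum() else '')
    m=ok&(H>60)&(H<88)&(S>60)&(W[...,2]>.004)&(W[...,2]<.02); P=W[m]
    print('plate',m.sum(),rect(P))
    m=ok&(V<60)&(W[...,2]>.11)&(W[...,1]<-0.1); P=W[m]; print('wheel',m.sum(),P[:,2].max() if m.sum() else '',rect(P) if m.sum()>5 else '')
    m=ok&(S<60)&(V>90)&(W[...,2]>.085)&(W[...,1]<-.1); P=W[m]; print('steel',m.sum(),rect(P))
    m=ok&(S<60)&(W[...,2]>.127)&(W[...,1]<-.1); P=W[m]; print('eye top',m.sum(),P.round(3).tolist()[:40])
    m=ok&(S<40)&(V>120)&(W[...,2]<.045)&(W[...,2]>.0)&(W[...,1]<.25);m=cv2.morphologyEx(m.astype(np.uint8),cv2.MORPH_OPEN,np.ones((9,9)))>0;  P=W[m]; print('tray',m.sum(),rect(P))
    m=ok&(W[...,2]>.12)&(W[...,2]<.17)&(W[...,1]>.1)&(W[...,0]>.2);P=W[m];print('stand high',m.sum(),rect(P) if m.sum()>5 else '')
```

```text
scene bar 351 (array([502.5, 339.4]), array([ 31.3, 126.6]), 19.6) [0.15786279 0.17135595 0.17477556]
plate 807 (array([512.9,  -8. ]), array([857.9, 253.3]), 84.94)
wheel 567 0.16926215162585437 (array([ 551.5, -478.6]), array([165.1, 481.7]), 13.48)
steel 1081 (array([ -20.7, -508.8]), array([1462.8,  489. ]), 3.21)
eye top 854 [[-0.728, -0.548, 0.205], [-0.738, -0.546, 0.2], [-0.738, -0.567, 0.202], [-0.737, -0.563, 0.201], [-0.738, -0.584, 0.202], [-0.737, -0.6, 0.202], [-0.736, -0.617, 0.203], [-0.736, -0.63, 0.203], [-0.736, -0.643, 0.202], [-0.735, -0.639, 0.201], [-0.734, -0.735, 0.203], [-0.738, -0.749, 0.201], [-0.739, -0.746, 0.199], [-0.734, -0.764, 0.203], [-0.73, -0.759, 0.203], [-0.738, -0.782, 0.202], [-0.737, -0.778, 0.201], [-0.735, -0.794, 0.203], [0.382, -0.281, 0.145], [0.382, -0.279, 0.143], [0.381, -0.276, 0.141], [0.383, -0.274, 0.142], [0.383, -0.271, 0.141], [0.377, -0.293, 0.14], [0.384, -0.262, 0.133], [0.386, -0.26, 0.134], [0.372, -0.302, 0.134], [0.376, -0.299, 0.137], [0.388, -0.253, 0.128], [0.372, -0.306, 0.132], [0.372, -0.31, 0.13], [0.373, -0.313,
[... 969 characters left out ...]
41, -0.786, 0.132], [0.707, -0.577, 0.128], [0.704, -0.586, 0.127], [0.682, -0.696, 0.165], [0.682, -0.698, 0.167], [0.679, -0.692, 0.166], [0.679, -0.695, 0.166], [0.677, -0.693, 0.175], [0.677, -0.696, 0.175], [0.679, -0.691, 0.156], [0.677, -0.69, 0.163], [0.676, -0.691, 0.168], [0.676, -0.694, 0.168], [0.675, -0.694, 0.173], [0.675, -0.697, 0.173], [0.678, -0.688, 0.15], [0.677, -0.689, 0.152], [0.675, -0.688, 0.162], [0.674, -0.689, 0.166], [0.671, -0.685, 0.177], [0.672, -0.692, 0.17], [0.673, -0.696, 0.169], [0.672, -0.698, 0.17], [0.676, -0.691, 0.143]]
tray 156 (array([ 806.8, -262.8]), array([28.7, 55.7]), 78.03)
stand high 2078 (array([521.8, 532.4]), array([208.7, 522.3]), 19.46)
```

Run:
```python
from h import *
def rect(P):
    r=cv2.minAreaRect((P[:,:2]*1000).astype(np.float32)); return np.round(r[0],1),np.round(r[1],1),round(r[2],2)
for n in('scene','top'):
    c=load(n); W=cloud(c); f=c['frame']; hsv=cv2.cvtColor(f,cv2.COLOR_RGB2HSV).astype(int); ok=c['z_map']>0
    H,S,V=hsv[...,0],hsv[...,1],hsv[...,2]
    X,Y,Z=W[...,0],W[...,1],W[...,2]
    print(n,'px of spindle pts',px(c,[[.45,-.28,.1],[.503,.338,.16]]).round())
    R=ok&(X>.25)&(X<.7)&(Y>-.5)&(Y<-.12)
    m=R&(H>60)&(H<88)&(S>50)&(Z>.004)&(Z<.02); print('plate',rect(W[m]))
    m=R&(S<70)&(V>80)&(Z>.1); P=W[m]; 
    u,v=np.nonzero(m)[::-1]; print('steel',m.sum(),rect(P), Z[m].max(), 'px',u.min(),u.max(),v.min(),v.max())
    m=R&(Z>.127)&(S<70)&(V>80); print('high steel',W[m].round(3).tolist())
    m=R&(V<75)&(Z>.08); print('wheel',m.sum(),rect(W[m]),Z[m].max())
    m=R&(Z>.09); print('high all',rect(W[m]))
    T=ok&(X>.35)&(X<.85)&(Y>-.15)&(Y<.22)&(Z>.022)&(Z<.04)&(S<60); print('trayrim',T.sum(),rect(W[T]))
    B=ok&(np.hypot(X-.503,Y-.338)<.12)&(Z>.004)&(Z<.155); m=B&(Z<.016)&(S<90); print('standbase',m.sum(),rect(W[m]))
```

```text
scene px of spindle pts [[184. 203.]
 [391. 134.]]
plate (array([ 504.5, -318.8]), array([100.5, 316.7]), 45.18)
steel 570 (array([ 457.7, -312.2]), array([ 84. , 175.1]), 66.28) 0.1553153444486296 px 157 193 176 236
high steel [[0.382, -0.281, 0.145], [0.382, -0.279, 0.143], [0.381, -0.276, 0.141], [0.383, -0.274, 0.142], [0.383, -0.271, 0.141], [0.377, -0.293, 0.14], [0.378, -0.29, 0.14], [0.388, -0.264, 0.138], [0.384, -0.262, 0.133], [0.386, -0.26, 0.134], [0.372, -0.302, 0.134], [0.376, -0.299, 0.137], [0.388, -0.256, 0.129], [0.388, -0.253, 0.128], [0.372, -0.306, 0.132], [0.372, -0.31, 0.13], [0.373, -0.313, 0.128], [0.376, -0.314, 0.127], [0.508, -0.333, 0.152], [0.508, -0.331, 0.15], [0.509, -0.328, 0.15], [0.509, -0.326, 0.149], [0.514, -0.322, 0.155], [0.51, -0.321, 0.148], [0.513, -0.318, 0.15], [0.514, -0.316, 0.151], [0.516, -0.314, 0.151], [0.517, -0.311, 0.152], [0.516, -0.309, 0.149], [0.504, -0.346, 0.15], [0.506, -0.343, 0.151], [0.507, -0.341, 0.151], [0.509, -0.338, 0.152], [0.509, -0.336, 0.151], [0.511, -0.333, 0.152], [0.51, -0.331, 0.15], [0.512, -0.329, 0.15
[... 5365 characters left out ...]
14, 0.135], [0.422, -0.315, 0.141], [0.42, -0.322, 0.134], [0.417, -0.325, 0.133], [0.387, -0.318, 0.131], [0.383, -0.267, 0.132], [0.383, -0.268, 0.139], [0.381, -0.271, 0.127], [0.38, -0.274, 0.136], [0.38, -0.277, 0.136], [0.377, -0.282, 0.136], [0.377, -0.284, 0.14], [0.374, -0.291, 0.134], [0.374, -0.292, 0.142], [0.371, -0.299, 0.134], [0.371, -0.301, 0.138], [0.371, -0.311, 0.13], [0.368, -0.308, 0.132]]
wheel 181 (array([ 450.1, -305.6]), array([102.5,  27.7]), 69.56) 0.15356336689194536
high all (array([ 457.8, -309.2]), array([108.7, 177.9]), 70.98)
trayrim 343 (array([547.5, -24.2]), array([190.5, 160.7]), 77.04)
standbase 1159 (array([503.3, 337.9]), array([238.2, 234.8]), 44.24)
```

Request:
step_arm:
  steps: [-0.042, -0.015, -0.011, 0, 0, 0.104, 0, -0.083, -0.029, -0.022, 0, 0, 0.207, 0, -0.124, -0.044, -0.034, 0, 0, 0.311, 0, -0.165, -0.058, -0.045, 0, 0, 0.415, 0, -0.206, -0.073, -0.056, 0, 0, 0.518, 0, -0.248, -0.088, -0.068, 0, 0, 0.622, 0, -0.289, -0.102, -0.079, 0, 0, 0.725, 0, -0.33, -0.117, -0.09, 0, 0, 0.829, 0]
  grip_force: 40

```text
t: 1.6
eef_pos: [0.5038, 0.3367, 0.3175]
orientation: [0.0, 0.579, 0.815, 0.0]
force: [0.6, 0.4, -0.5]
opening: 0.998
finger_force: 0.0
```

```bash
cat >> h.py <<'E'
from scipy.spatial.transform import Rotation as Ro
def tool(s): return Ro.from_quat(np.r_[s['orientation'][1:],s['orientation'][0]]).as_matrix(), s['eef_pos']
def wsnap(k):
    s=get_state(); c=camera('wrist'); R,p=tool(s); T=c['hand_eye']
    Rc=R@T[:3,:3]; tc=R@T[:3,3]+p; c['R']=Rc.T; c['t']=-Rc.T@tc; c['s']=s
    pickle.dump(c,open(f'w{k}.pkl','wb')); cv2.imwrite(f'pics/w{k}.png',c['frame'][...,::-1]); return c
def goal(s,pos,yaw_y):
    """tool shift, turn about tool z, for pos and tool y at world yaw (deg), pointing down"""
    R,p=tool(s); y=np.deg2rad(yaw_y); Y=np.array([np.cos(y),np.sin(y),0]); Z=np.array([0,0,-1.]); G=np.c_[np.cross(Y,Z),Y,Z]
    return (R.T@(np.array(pos)-p)).round(4),Ro.from_matrix(R.T@G).as_rotvec().round(4)
E
python3 - <<'E'
from h import *
c=wsnap(1); s=c['s']; print(s['t'],s['eef_pos'],s['qpos'].round(3),Ro.from_matrix(tool(s)[0]).as_matrix().round(3).tolist(), c['hand_eye'].round(3).tolist(), s['force'])
E
```

```text
1.6 [0.50382622 0.33667093 0.31749239] [-0.9    0.348  0.316  1.5   -0.11   1.31  -0.238] [[-0.329, 0.944, 0.0], [0.944, 0.329, 0.001], [0.0, 0.001, -1.0]] [[-0.001, -0.953, -0.304, 0.084], [1.0, -0.001, -0.001, -0.0], [0.001, -0.304, 0.953, -0.158], [0.0, 0.0, 0.0, 1.0]] [ 0.60403602  0.40145593 -0.48879582]
```

View pics/w1.png

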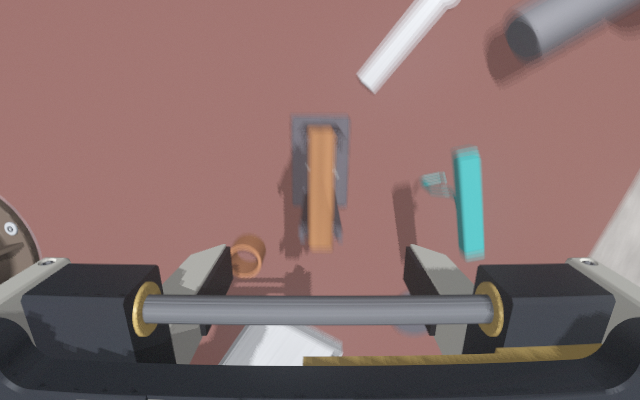

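Run:
```python
from h import *
w=load('w1') if 0 else pickle.load(open('w1.pkl','rb')); s=load('scene'); t=load('top')
g=lambda c,x0,y0,wd,h:cv2.resize(c['frame'][y0:y0+h,x0:x0+wd,::-1],(390,290),interpolation=cv2.INTER_CUBIC)
a=np.hstack([g(w,270,105,108,150) if 0 else cv2.resize(w['frame'][105:255,270:378,::-1],(390,290)),g(s,360,118,60,45)])
b=np.hstack([g(t,180,215,80,60),g(s,150,205,60,45)])
cv2.imwrite('pics/c.png',np.vstack([a,b]))
# predicted pixels of hook for both signs
for sg in (1,-1):
    y=np.deg2rad(19.5); X=sg*np.array([np.cos(y),np.sin(y)]); o=np.array([.5035,.338])
    pts=[np.r_[o+X*a,.16-b] for a,b in((0,.05),(.018,.075),(.018,.12),(0,.125),(-.019,.12))]
    print(sg,'w',px(w,pts).round().tolist(),'s',px(s,pts).round().tolist(),'t',px(t,pts).round().tolist())
```

```text
1 w [[318.0, 176.0], [333.0, 171.0], [332.0, 164.0], [318.0, 164.0], [304.0, 165.0]] s [[389.0, 146.0], [392.0, 155.0], [390.0, 164.0], [386.0, 162.0], [382.0, 157.0]] t [[217.0, 238.0], [217.0, 233.0], [220.0, 235.0], [222.0, 240.0], [224.0, 246.0]]
-1 w [[318.0, 176.0], [303.0, 172.0], [304.0, 165.0], [318.0, 164.0], [332.0, 164.0]] s [[389.0, 146.0], [384.0, 148.0], [382.0, 158.0], [386.0, 162.0], [391.0, 164.0]] t [[217.0, 238.0], [221.0, 245.0], [224.0, 246.0], [222.0, 240.0], [220.0, 234.0]]
```

View pics/c.png

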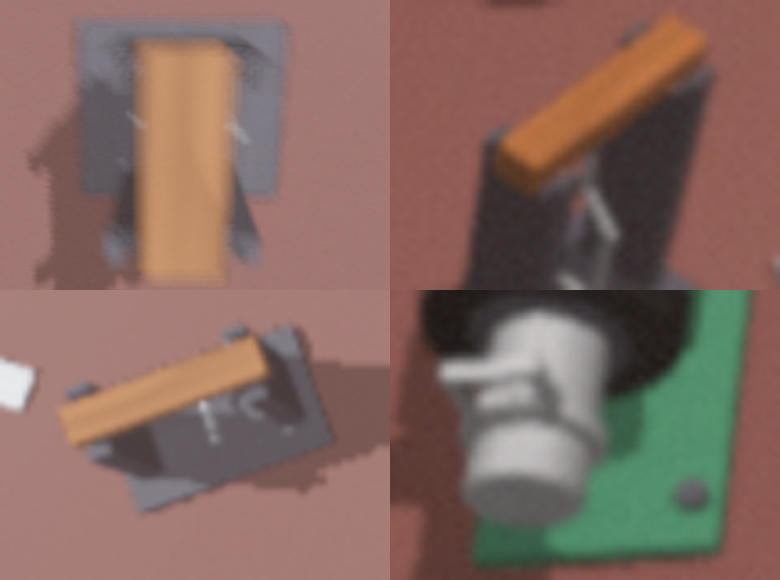

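The crop shows the wooden bar in the stand, with the rod's step going to the side away from the robot (scene px 391,147→395,155). That puts pick +x at about +19.5°. The steel clip with its eye bar up sits on the shaft at scene px (165–175, 217–230). Next I refine the bar position with the wrist camera.

Run:
```python
from h import *
c=pickle.load(open('w1.pkl','rb')); W=cloud(c); h=cv2.cvtColor(c['frame'],cv2.COLOR_RGB2HSV).astype(int)
m=(c['z_map']>0)&(h[...,0]>5)&(h[...,0]<20)&(h[...,1]>110)&(np.abs(W[...,2]-.17)<.006)&(np.hypot(W[...,0]-.503,W[...,1]-.338)<.09)
m=cv2.morphologyEx(m.astype(np.uint8),cv2.MORPH_OPEN,np.ones((3,3)))>0
P=W[m]; r=cv2.minAreaRect((P[:,:2]*1000).astype(np.float32)); print(m.sum(),r,np.median(P[:,2]))
yaw=r[2] if r[1][0]<r[1][1] else r[2]-90
print(goal(get_state(),[r[0][0]/1e3,r[0][1]/1e3,.141],yaw))
```

```text
2406 ((505.59674072265625, 337.92803955078125), (21.20706558227539, 112.19457244873047), 18.60843276977539) 0.16975868743763725
(array([ 0.0104, -0.0029,  0.1785]), array([ 0.0053,  0.0037, -0.0059]))
```

Run:
```python
from h import *
s=get_state(); R,p=tool(s); print(s['t'],p,R.round(4).tolist(),pickle.load(open('w1.pkl','rb'))['s']['t'])
print(goal(s,[.5045,.338,.141],19.2))
```

```text
1.65 [0.51052448 0.32934165 0.31957017] [[-0.3135, 0.9496, 0.0062], [0.9496, 0.3135, -0.0019], [-0.0037, 0.0053, -1.0]] 1.6
(array([ 0.0108, -0.004 ,  0.1785]), array([ 0.0053,  0.0038, -0.0163]))
```

Request:
step_arm:
  steps: [0, 0.001, 0, 0, 0, 0, 0, 0, 0.001, 0.045, 0, 0, 0, 0, 0, 0.001, 0.09, 0, 0, 0, 0, 0, 0.001, 0.13, 0, 0, 0, 0, 0, 0.001, 0.16, 0, 0, 0, 0, 0, 0.001, 0.174, 0, 0, 0, 0.3, 0, 0.001, 0.176, 0, 0, 0, 0.6, 0, 0.001, 0.176, 0, 0, 0, 0.7]

```text
t: 2.45
eef_pos: [0.5039, 0.3391, 0.1416]
orientation: [0.0, 0.577, 0.816, 0.001]
force: [0.3, 0.1, 1.1]
opening: 0.788
finger_force: 0.0
```

Request:
step_arm:
  steps: [0, 0, 0, 0, 0, 0, 1, 0, 0, 0, 0, 0, 0, 1, 0, 0, 0, 0, 0, 0, 1, 0, 0, 0, 0, 0, 0, 1, 0, 0, 0, 0, 0, 0, 1]

```text
t: 2.95
eef_pos: [0.5038, 0.3384, 0.141]
orientation: [0.0, 0.578, 0.816, 0.0]
force: [-0.2, -0.3, -1.1]
opening: 0.355
finger_force: 0.0
```

Run:
```python
from h import *
s=get_state(); R,p=tool(s); print(s['t'],p,R.round(4).tolist(),s['opening'],s['finger_force'],s['force'],s['qpos'].round(2))
```

```text
2.95 [0.50377431 0.33838042 0.14103697] [[-0.3324, 0.9431, 0.0003], [0.9431, 0.3324, 0.0004], [0.0002, 0.0005, -1.0]] 0.35491538036817605 0.0 [-0.23300303 -0.25506573 -1.0679522 ] [-0.87  0.49  0.28  1.74 -0.16  0.93 -0.19]
```

Still closing (33 mm); I'll close further, then lift.

Request:
step_arm:
  steps: [0, 0, 0, 0, 0, 0, 1, 0, 0, 0, 0, 0, 0, 1, 0, 0, 0, 0, 0, 0, 1, 0, 0, 0, 0, 0, 0, 1, 0, 0, 0, 0, 0, 0, 1]

```text
t: 3.45
eef_pos: [0.5037, 0.3383, 0.1408]
orientation: [0.0, 0.578, 0.816, 0.0]
force: [1.0, 0.6, 2.1]
opening: 0.257
finger_force: 40.0
```

Request:
step_arm:
  steps: [0, 0, -0.01, 0, 0, 0, 1, 0, 0, -0.03, 0, 0, 0, 1, 0, 0, -0.06, 0, 0, 0, 1, 0, 0, -0.1, 0, 0, 0, 1, 0, 0, -0.135, 0, 0, 0, 1, 0, 0, -0.17, 0, 0, 0, 1, 0, 0, -0.19, 0, 0, 0, 1, 0, 0, -0.19, 0, 0, 0, 1]

```text
t: 4.25
eef_pos: [0.5048, 0.3388, 0.3345]
orientation: [0.001, 0.578, 0.816, 0.003]
force: [0.5, 0.1, -0.1]
opening: 0.258
finger_force: 40.0
```

Run:
```python
from h import *
# commanded pose est: (.5037,.3384,.331), tool y 19.4deg. go to standoff in front of clip
s=get_state(); R,p=tool(s); print(s['t'],p,R.round(4).tolist(),s['opening'],s['finger_force'],s['force'])
yaw=-20; X=np.array([np.cos(np.deg2rad(yaw)),np.sin(np.deg2rad(yaw)),0])
clip=np.array([.513,-.33,0])
g=clip+X*.09; g[2]=.331; print(g,goal(s,g,yaw))
```

```text
4.25 [0.50479335 0.33879862 0.33447255] [[-0.3323, 0.9432, 0.0044], [0.9432, 0.3323, 0.0036], [0.002, 0.0054, -1.0]] 0.2576988072977156 39.99844193458557 [ 0.49902412  0.08603633 -0.06381814]
[ 0.59757234 -0.36078181  0.331     ] (array([-0.6907, -0.145 ,  0.0013]), array([ 0.0045, -0.0037,  0.6878]))
```

Request:
step_arm:
  steps: [-0.015, -0.003, 0, 0, 0, 0, 1, -0.04, -0.008, 0, 0, 0, 0, 1, -0.075, -0.016, 0, 0, 0, 0, 1, -0.115, -0.024, 0, 0, 0, 0, 1, -0.16, -0.033, 0, 0, 0, 0, 1, -0.205, -0.043, 0, 0, 0, 0, 1, -0.25, -0.052, 0, 0, 0, 0, 1, -0.295, -0.061, 0, 0, 0, 0, 1]

```text
t: 5.05
eef_pos: [0.5428, 0.0366, 0.3292]
orientation: [-0.001, 0.578, 0.816, -0.001]
force: [1.9, 0.0, -1.4]
opening: 0.257
finger_force: 40.0
```

Request:
step_arm:
  steps: [-0.045, -0.009, 0, 0, 0, 0, 1, -0.09, -0.019, 0, 0, 0, 0, 1, -0.135, -0.028, 0, 0, 0, 0, 1, -0.18, -0.038, 0, 0, 0, 0, 1, -0.225, -0.047, 0, 0, 0, 0, 1, -0.27, -0.056, 0, 0, 0, 0, 1, -0.31, -0.065, 0, 0, 0, 0, 1, -0.345, -0.072, 0, 0, 0, 0, 1]

```text
t: 5.85
eef_pos: [0.5888, -0.3129, 0.3288]
orientation: [-0.001, 0.579, 0.815, -0.001]
force: [0.6, 0.2, -1.6]
opening: 0.257
finger_force: 40.0
```

Request:
step_arm:
  steps: [-0.025, -0.005, 0, 0, 0, 0.08, 1, -0.042, -0.009, 0, 0, 0, 0.2, 1, -0.05, -0.01, 0, 0, 0, 0.32, 1, -0.05, -0.01, 0, 0, 0, 0.45, 1, -0.05, -0.01, 0, 0, 0, 0.57, 1, -0.05, -0.01, 0, 0, 0, 0.65, 1, -0.05, -0.01, 0, 0, 0, 0.688, 1, -0.05, -0.01, 0, 0, 0, 0.688, 1]

```text
t: 6.65
eef_pos: [0.5966, -0.3605, 0.3289]
orientation: [-0.001, 0.82, 0.573, -0.001]
force: [-0.4, 0.4, -0.7]
opening: 0.254
finger_force: 40.0
```

Run:
```python
from h import *
c=wsnap(2); s=c['s']; R,p=tool(s); print(s['t'],p,R.round(4).tolist(),s['qpos'].round(2),s['qvel'].round(3))
print(px(c,[[.513,-.331,.151],[.5,-.33,.119]]).round())
```

```text
6.65 [ 0.5966218  -0.36049138  0.32894825] [[0.344, 0.939, -0.0029], [0.939, -0.344, 0.0011], [0.0001, -0.0031, -1.0]] [ 0.07  0.57  0.73  1.24 -0.37  1.46  0.41] [ 0.002 -0.005 -0.012 -0.012  0.005  0.002  0.042]
[[235. 184.]
 [231. 180.]]
```

View pics/w2.png

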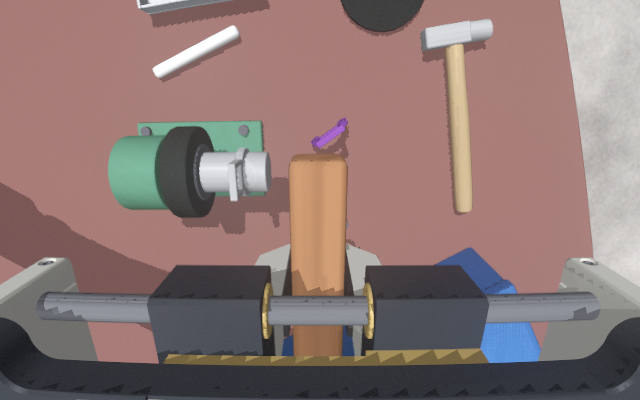

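The wrist view shows the shaft almost level in the picture, the steel clip's eye bar at about (237,175), and the pick bar at (318,220) held squarely. Now a precise fit.

Run:
```python
from h import *
c=pickle.load(open('w2.pkl','rb')); W=cloud(c); h=cv2.cvtColor(c['frame'],cv2.COLOR_RGB2HSV).astype(int)
H,S,V=h[...,0],h[...,1],h[...,2]; ok=c['z_map']>0; u=np.arange(640)[None]+0*H; v=np.arange(400)[:,None]+0*H
box=(u<285)&(v>110)&(v<235)&ok
m=box&(H>60)&(H<88)&(S>60)&(W[...,2]<.022)&(W[...,2]>.004); r=cv2.minAreaRect((W[m][:,:2]*1000).astype(np.float32)); print('plate',m.sum(),r)
# shaft: grey points, z .08-.125, right of wheel
m=box&(S<60)&(u>205)&(u<272)&(W[...,2]>.1)&(W[...,2]<.125); P=W[m]; P=P[:,:]
from scipy.optimize import least_squares
f=lambda q:(np.hypot((P[:,1]-q[0])*np.cos(q[1])-(P[:,0]-.52)*np.sin(q[1]),P[:,2]-q[2])-.024)
q=least_squares(f,[-.33,-.35,.095],loss='soft_l1',f_scale=.002); print('shaft',m.sum(),q.x[0],np.degrees(q.x[1]),q.x[2],np.abs(q.fun).mean())
yaw=q.x[1]; X=np.array([np.cos(yaw),np.sin(yaw)]);Y=np.array([-X[1],X[0]]);o=np.array([.52,q.x[0]])
m=box&(W[...,2]>.09)&(u>195); A=(W[m][:,:2]-o); a=A@X
print('along extents shaft end',np.percentile(a[a<.06],[99,99.8]))
m=box&(u>215)&(W[...,2]>.128)&(W[...,2]<.16); P=W[m]; a=(P[:,:2]-o)@X; b=(P[:,:2]-o)@Y
for lo,hi in((.128,.135),(.135,.142),(.142,.148),(.148,.156)):
    k=(P[:,2]>lo)&(P[:,2]<=hi); 
    if k.sum()>2: print('clip',lo,k.sum(),np.percentile(a[k],[5,50,95]).round(4),np.percentile(b[k],[2,50,98]).round(4))
m=box&(V<80)&(W[...,2]>.1); a=(W[m][:,:2]-o)@X; b=(W[m][:,:2]-o)@Y; print('wheel',np.percentile(a,[1,99]),np.percentile(b,[1,99]),W[m][:,2].max())
print('bar rect');m=(H>5)&(H<20)&(S>110)&ok&(u>285)&(u<350)&(v>150)&(v<262); P=W[m]; print(cv2.minAreaRect((P[:,:2]*1000).astype(np.float32)),np.percentile(P[:,2],[5,50,95]))
```

```text
plate 1955 ((436.65093994140625, -301.2369079589844), (108.5870132446289, 177.9290313720703), 70.43755340576172)
shaft 2132 -0.3312287073062966 -19.238334285896503 0.09473798237843097 0.0014008775033965736
along extents shaft end [0.02049634 0.02065719]
clip 0.128 21 [-0.0086 -0.0062 -0.0053] [-0.0184 -0.0138  0.0203]
clip 0.135 19 [-0.0085 -0.006  -0.0044] [-0.0192  0.0178  0.0203]
clip 0.142 44 [-0.0077 -0.0057 -0.0044] [-0.0179  0.0041  0.0203]
clip 0.148 270 [-0.0122 -0.0087 -0.0055] [-0.0189  0.0014  0.0193]
wheel [-0.09649687 -0.05520357] [-0.04647568  0.05369175] 0.15202550876894838
bar rect
((608.9942016601562, -323.8639831542969), (45.323455810546875, 23.655771255493164), 69.89225006103516) [0.35547659 0.35772535 0.35878336]
```

Request:
step_arm:
  steps: [0.002, 0, 0.01, 0, 0, -0.01, 1, 0.002, 0, 0.03, 0, 0, -0.01, 1, 0.002, 0, 0.055, 0, 0, -0.01, 1, 0.002, 0, 0.078, 0, 0, -0.01, 1, 0.002, 0, 0.089, 0, 0, -0.01, 1, 0.002, 0, 0.0915, 0, 0, -0.01, 1, 0.002, 0, 0.0915, 0, 0, -0.01, 1, 0.002, 0, 0.0915, 0, 0, -0.01, 1]

```text
t: 7.5
eef_pos: [0.5992, -0.3586, 0.2404]
orientation: [0.001, 0.816, 0.578, 0.0]
force: [0.3, -0.4, -1.1]
opening: 0.255
finger_force: 40.0
```

Run:
```python
from h import *
c=wsnap(3); s=c['s']; R,p=tool(s); print(s['t'],p,R.round(4).tolist(),s['qvel'].round(3),s['force'])
print(goal(s,[.5115,-.3280,.2375],-19.4))
c=snap('scene'); print([(r['extent'],r['score']) for r in search_frame('pick_foot','scene')],px(c,[p-[0,0,.106],[.5115,-.328,.134]]))
```

```text
7.5 [ 0.59924068 -0.35862574  0.24039024] [[0.3324, 0.9431, 0.0014], [0.9431, -0.3324, -0.0009], [-0.0004, 0.0016, -1.0]] [-0.    -0.005  0.    -0.003 -0.    -0.     0.001] [ 0.33968445 -0.36401266 -1.14273   ]
(array([-0.0003, -0.0929,  0.0027]), array([ 0.0016,  0.0004, -0.0003]))
[([148.8, 216.7, 25.6, 42.2], 0.7), ([418.1, 161.3, 22.9, 45.9], 0.62)] [[161.88387312 252.11565601]
 [167.33664726 220.12499803]]
```

Run:
```python
from h import *
c=load('scene'); f=c['frame'][195:285,120:240,::-1]
cv2.imwrite('pics/d.png',cv2.resize(f,(792,594),interpolation=cv2.INTER_CUBIC))
o=np.array([.59924,-.35863,.2404-.106]); X=np.array([.9431,-.3324,0])
for a,z in((0,.05),(.018,.03),(.018,0),(-.012,0),(-.019,.005)): print(a,z,((px(c,o+X*a+[0,0,z])-[120,195])*6.6).round())
```

```text
0 0.05 [[229. 313.]]
0.018 0.03 [[240. 384.]]
0.018 0 [[269. 421.]]
-0.012 0 [[281. 348.]]
-0.019 0.005 [[280. 326.]]
```

View pics/d.png

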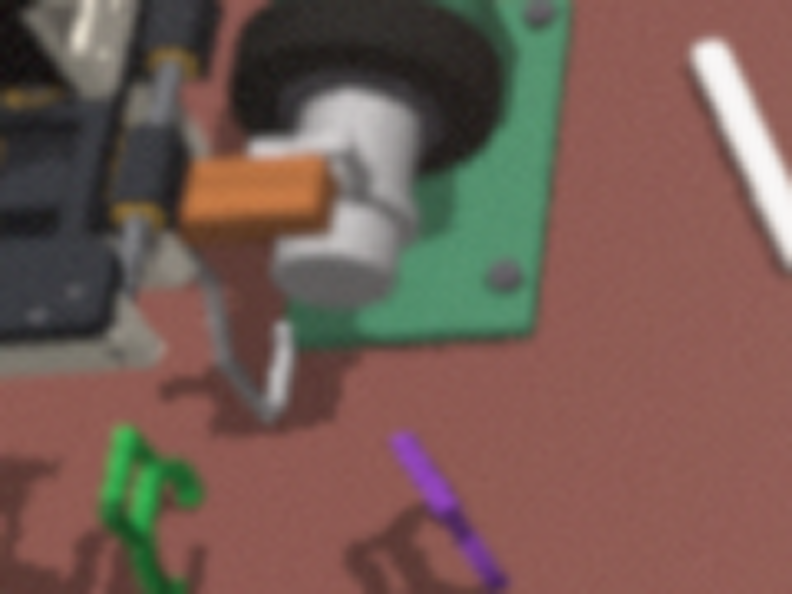

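The crop shows the hook bend at (270,410) and the lip at (285,325), matching the prediction within about 1.5 mm. The foot points to the shaft, so I insert it through the eye.

Request:
step_arm:
  steps: [0, -0.01, 0.003, 0, 0, 0, 1, 0, -0.03, 0.003, 0, 0, 0, 1, 0, -0.048, 0.003, 0, 0, 0, 1, 0, -0.062, 0.003, 0, 0, 0, 1, 0, -0.075, 0.003, 0, 0, 0, 1, 0, -0.087, 0.003, 0, 0, 0, 1, 0, -0.093, 0.003, 0, 0, 0, 1, 0, -0.093, 0.003, 0, 0, 0, 1]

```text
t: 8.45
eef_pos: [0.5109, -0.3273, 0.2369]
orientation: [0.0, 0.816, 0.577, 0.0]
force: [0.7, 0.8, -1.2]
opening: 0.257
finger_force: 40.0
```

Run:
```python
from h import *
s=get_state(); R,p=tool(s); print(s['t'],p,s['force'],s['moment'],s['opening'])
c=snap('scene'); f=c['frame'][195:255,130:210,::-1]
cv2.imwrite('pics/e.png',cv2.resize(f,(792,594),interpolation=cv2.INTER_CUBIC))
```

```text
8.45 [ 0.51087834 -0.3272613   0.23685763] [ 0.68502179  0.75175292 -1.18400778] [-0.08512122  0.08135745  0.00719792] 0.2569879010460116
```

View pics/e.png

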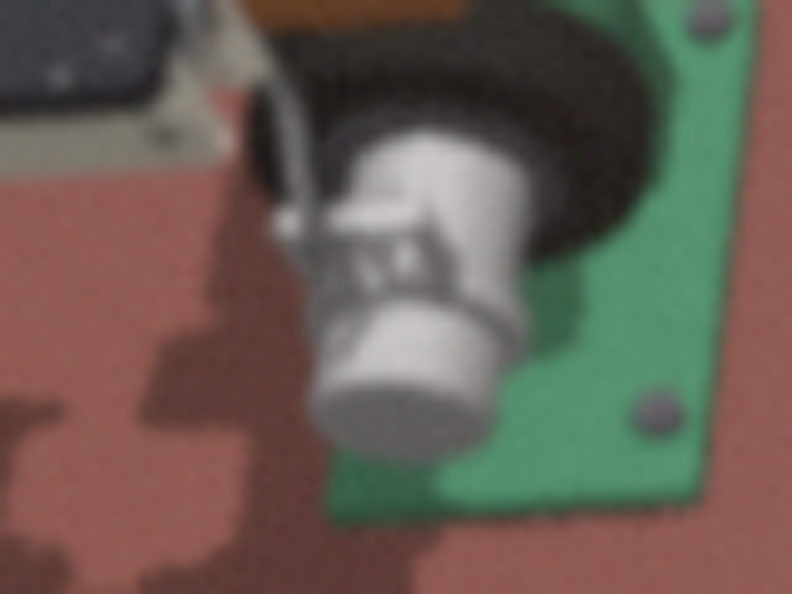

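The rod passes in front of the eye bar at (305,230) and the foot is in the eye, with no contact force. Pulling up.

Request:
step_arm:
  steps: [0, 0, -0.005, 0, 0, 0, 1, 0, 0, -0.009, 0, 0, 0, 1, 0, 0, -0.012, 0, 0, 0, 1, 0, 0, -0.015, 0, 0, 0, 1, 0, 0, -0.018, 0, 0, 0, 1, 0, 0, -0.021, 0, 0, 0, 1, 0, 0, -0.024, 0, 0, 0, 1, 0, 0, -0.027, 0, 0, 0, 1]

```text
t: 9.3
eef_pos: [0.5116, -0.3274, 0.2641]
orientation: [0.001, 0.816, 0.578, 0.0]
force: [-0.4, -0.2, -4.5]
opening: 0.26
finger_force: 40.0
```

Request:
step_arm:
  steps: [0, 0, -0.003, 0, 0, 0, 1, 0, 0, -0.007, 0, 0, 0, 1, 0, 0, -0.012, 0, 0, 0, 1, 0, 0, -0.018, 0, 0, 0, 1, 0, 0, -0.025, 0, 0, 0, 1, 0, 0, -0.032, 0, 0, 0, 1, 0, 0, -0.039, 0, 0, 0, 1, 0, 0, -0.046, 0, 0, 0, 1]

```text
t: 10.1
eef_pos: [0.5112, -0.3272, 0.3099]
orientation: [0.0, 0.816, 0.578, 0.0]
force: [0.1, -0.2, -1.0]
opening: 0.265
finger_force: 40.0
```

Request:
step_arm:
  steps: [0, 0, -0.007, 0, 0, 0, 1, 0, 0, -0.014, 0, 0, 0, 1, 0, 0, -0.022, 0, 0, 0, 1, 0, 0, -0.03, 0, 0, 0, 1, 0, 0, -0.038, 0, 0, 0, 1, 0, 0, -0.044, 0, 0, 0, 1, 0, 0, -0.047, 0, 0, 0, 1, 0, 0, -0.047, 0, 0, 0, 1]

```text
t: 10.9
eef_pos: [0.5113, -0.3273, 0.3566]
orientation: [0.0, 0.816, 0.578, 0.0]
force: [0.1, 0.0, -3.2]
opening: 0.258
finger_force: 40.0
```

Run:
```python
from h import *
s=get_state(); R,p=tool(s); print(s['t'],p,s['force'],s['moment'],s['opening'])
c=wsnap(4); c=snap('scene'); f=c['frame'][185:245,130:210,::-1]
q=px(c,p-[0,0,.106+.03])[0].astype(int); print(q)
f=c['frame'][q[1]-40:q[1]+40,q[0]-52:q[0]+52,::-1]
cv2.imwrite('pics/f.png',cv2.resize(f,(780,600),interpolation=cv2.INTER_CUBIC))
```

```text
10.9 [ 0.51126889 -0.32733739  0.35662978] [ 0.0824509   0.02871429 -3.15986732] [-0.09089112  0.0523194   0.03056864] 0.25807269871410743
[155 201]
```

View pics/f.png

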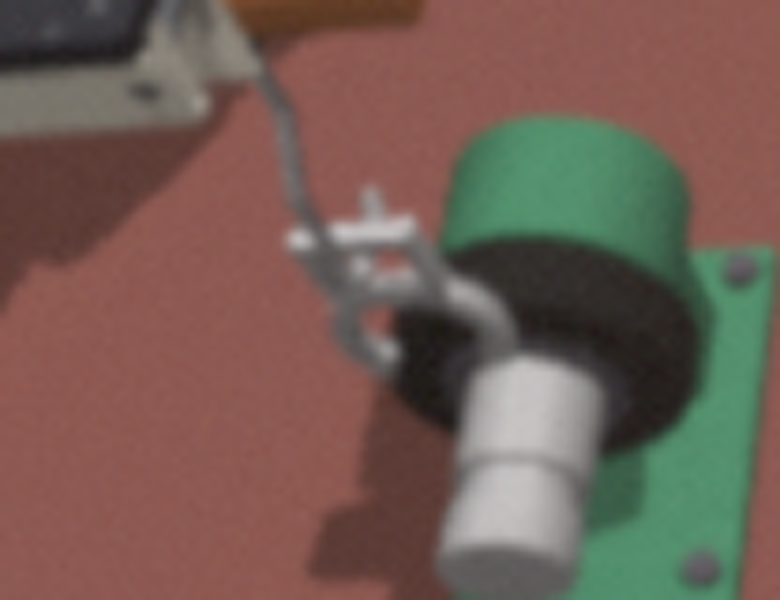

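The clip hangs by its bar on the hook at (350,250), and the groove on the shaft is empty. Carrying it gently to the tray.

Request:
step_arm:
  steps: [0.005, -0.002, 0, 0, 0, 0, 1, 0.015, -0.006, 0, 0, 0, 0, 1, 0.03, -0.011, 0, 0, 0, 0, 1, 0.048, -0.018, 0, 0, 0, 0, 1, 0.068, -0.026, 0, 0, 0, 0, 1, 0.09, -0.034, 0, 0, 0, 0, 1, 0.112, -0.0425, 0, 0, 0, 0, 1, 0.134, -0.051, 0, 0, 0, 0, 1]

```text
t: 11.8
eef_pos: [0.5074, -0.1819, 0.3561]
orientation: [-0.0, 0.816, 0.578, 0.0]
force: [0.0, -0.3, -2.7]
opening: 0.258
finger_force: 40.0
```

Request:
step_arm:
  steps: [0.022, -0.008, 0, 0, 0, 0, 1, 0.044, -0.017, 0, 0, 0, 0, 1, 0.066, -0.025, 0, 0, 0, 0, 1, 0.088, -0.033, 0, 0, 0, 0, 1, 0.11, -0.042, 0, 0, 0, 0, 1, 0.13, -0.049, 0, 0, 0, 0, 1, 0.147, -0.056, 0, 0, 0, 0, 1, 0.158, -0.06, 0, 0, 0, 0, 1]

```text
t: 12.6
eef_pos: [0.5031, -0.0125, 0.3561]
orientation: [-0.0, 0.816, 0.579, 0.0]
force: [-0.0, 0.3, -2.7]
opening: 0.26
finger_force: 40.0
```

Request:
step_arm:
  steps: [0.005, -0.002, 0, 0, 0, 0, 1, 0.007, -0.0025, 0, 0, 0, 0, 1, 0.007, -0.0025, 0.01, 0, 0, 0, 1, 0.007, -0.0025, 0.025, 0, 0, 0, 1, 0.007, -0.0025, 0.045, 0, 0, 0, 1, 0.007, -0.0025, 0.065, 0, 0, 0, 1, 0.007, -0.0025, 0.08, 0, 0, 0, 1, 0.007, -0.0025, 0.09, 0, 0, 0, 1]

```text
t: 13.4
eef_pos: [0.5028, -0.0086, 0.2646]
orientation: [-0.0, 0.817, 0.577, -0.001]
force: [-0.1, -0.5, -2.8]
opening: 0.258
finger_force: 40.0
```

Request:
step_arm:
  steps: [0, 0, 0.015, 0, 0, 0, 1, 0, 0, 0.03, 0, 0, 0, 1, 0, 0, 0.045, 0, 0, 0, 1, 0, 0, 0.056, 0, 0, 0, 1, 0, 0, 0.064, 0, 0, 0, 1, 0, 0, 0.068, 0, 0, 0, 1, 0, 0, 0.068, 0, 0, 0, 1, 0, 0, 0.068, 0, 0, 0, 1]

```text
t: 14.2
eef_pos: [0.5039, -0.0075, 0.1986]
orientation: [0.0, 0.816, 0.578, 0.0]
force: [-0.0, 0.7, -1.9]
opening: 0.262
finger_force: 40.0
```

Run:
```python
from h import *
s=get_state(); R,p=tool(s); print(s['t'],p,R.round(3).tolist(),s['force'],s['opening'],s['qpos'].round(2))
c=snap('scene')
X=np.array([.943,-.332]); 
W=cloud(c); h=cv2.cvtColor(c['frame'],cv2.COLOR_RGB2HSV); T=(W[...,0]>.4)&(W[...,0]<.72)&(W[...,1]>-.17)&(W[...,1]<.15)&(W[...,2]>.022)&(W[...,2]<.036)&(h[...,1]<60)&(c['z_map']>0)
print('rim',cv2.minAreaRect((W[T][:,:2]*1000).astype(np.float32)))
q=px(c,p-[0,0,.136])[0].astype(int); f=c['frame'][q[1]-45:q[1]+45,q[0]-60:q[0]+60,::-1]
cv2.imwrite('pics/g.png',cv2.resize(f,(792,594),interpolation=cv2.INTER_CUBIC))
```

```text
14.2 [ 0.50393635 -0.00754044  0.19862841] [[0.333, 0.943, 0.001], [0.943, -0.333, 0.0], [0.0, 0.001, -1.0]] [-0.00561703  0.72163835 -1.89772741] 0.2620788695995425 [-0.58  0.29  0.62  1.94 -0.2   0.97 -0.2 ]
rim ((551.0870361328125, -23.07245635986328), (191.13653564453125, 164.01174926757812), 77.31483459472656)
```

View pics/g.png

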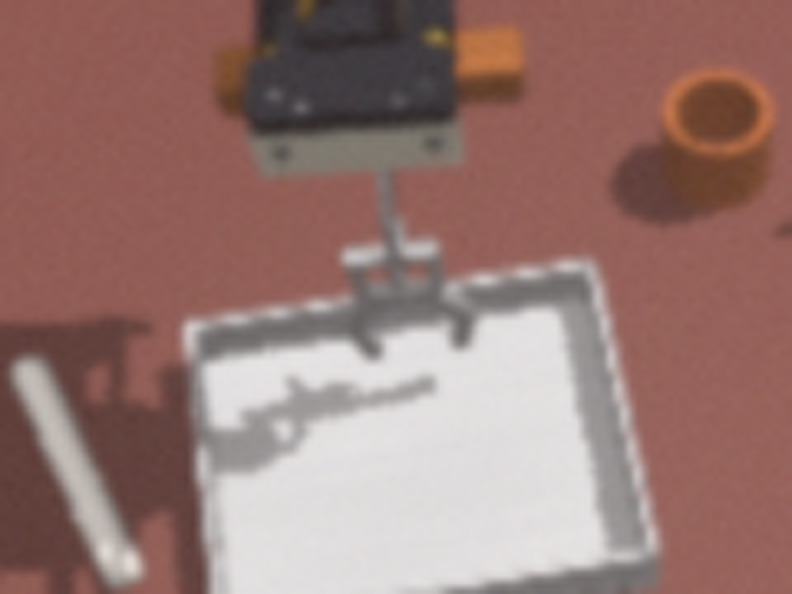

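The clip hangs upright on the hook over the rear half of the tray, noses at (370,345) and (462,335) and about 25 mm above the floor. I lower it until the noses touch, then lay it down along an arc on the hook.

Request:
step_arm:
  steps: [0, 0, 0.008, 0, 0, 0, 1, 0, 0, 0.014, 0, 0, 0, 1, 0, 0, 0.019, 0, 0, 0, 1, 0, 0, 0.022, 0, 0, 0, 1, 0, 0, 0.0245, 0, 0, 0, 1, 0, 0.006, 0.0245, 0, 0, 0, 1, 0, 0.012, 0.0245, 0, 0, 0, 1, 0, 0.018, 0.0245, 0, 0, 0, 1]

```text
t: 15.05
eef_pos: [0.5215, -0.0137, 0.174]
orientation: [0.0, 0.816, 0.578, 0.0]
force: [-0.2, 0.6, -1.6]
opening: 0.261
finger_force: 40.0
```

Request:
step_arm:
  steps: [0, 0.004, 0.001, 0, 0, 0, 1, 0, 0.009, 0.003, 0, 0, 0, 1, 0, 0.015, 0.0055, 0, 0, 0, 1, 0, 0.021, 0.008, 0, 0, 0, 1, 0, 0.026, 0.012, 0, 0, 0, 1, 0, 0.031, 0.016, 0, 0, 0, 1, 0, 0.036, 0.0195, 0, 0, 0, 1, 0, 0.037, 0.02, 0, 0, 0, 1]

```text
t: 15.85
eef_pos: [0.5556, -0.026, 0.1531]
orientation: [-0.0, 0.816, 0.578, -0.0]
force: [-0.3, -0.7, -1.5]
opening: 0.258
finger_force: 40.0
```

```bash
cat >> h.py <<'E'
def clipcheck():
    s=get_state(); R,p=tool(s); foot=p+R[:,2]*.106; print(s['t'],'tcp',p.round(4),'foot',foot.round(4),s['force'].round(1),s['opening'])
    c=snap('scene'); W=cloud(c); X=np.array([.943,-.332]);Y=np.array([.332,.943]); o=np.array([.551,-.0231])
    a=(W[...,:2]-o)@X; b=(W[...,:2]-o)@Y; z=W[...,2]; hsv=cv2.cvtColor(c['frame'],cv2.COLOR_RGB2HSV)
    m=(np.abs(a)<.066)&(np.abs(b)<.08)&(z>.0075)&(z<.1)&(c['z_map']>0)&(hsv[...,1]<90)
    A,B,Z=a[m]*1e3,b[m]*1e3,z[m]*1e3
    print('foot a',((foot[:2]-o)@X*1e3).round(1),'b',((foot[:2]-o)@Y*1e3).round(1))
    for lo in range(-65,65,10):
        k=(A>=lo)&(A<lo+10)
        if k.sum()>1: print(lo,k.sum(),'z',np.percentile(Z[k],[10,50,90]).round(),'b',np.percentile(B[k],[5,95]).round())
E
python3 -c "
from h import *
clipcheck()"
```

```text
15.85 tcp [ 0.5556 -0.026   0.1531] foot [ 0.5556 -0.026   0.0471] [-0.3 -0.7 -1.5] 0.2579813264552312
foot a 5.3 b -1.3
-65 8 z [8. 8. 9.] b [-76.  66.]
-55 23 z [ 8.  8. 11.] b [-76.  75.]
-45 32 z [ 8.  9. 20.] b [-57.  63.]
-35 32 z [ 8.  9. 29.] b [-67.  71.]
-25 30 z [ 8. 17. 37.] b [-67.  52.]
-15 43 z [ 8. 38. 48.] b [-58.  68.]
-5 26 z [ 8.  9. 57.] b [-70.  68.]
5 69 z [ 8. 51. 61.] b [-35.  71.]
15 36 z [ 8.  9. 82.] b [-76.  75.]
25 39 z [ 8.  8. 82.] b [-68.  74.]
35 24 z [8. 8. 9.] b [-67.  63.]
45 32 z [8. 8. 9.] b [-70.  73.]
55 7 z [ 8.  8. 10.] b [-35.  12.]
```

The profile shows the clip leaning at about 45° on the hook, noses staying put. Continuing.

Request:
step_arm:
  steps: [0, 0.003, 0.0035, 0, 0, 0, 1, 0, 0.006, 0.007, 0, 0, 0, 1, 0, 0.009, 0.0105, 0, 0, 0, 1, 0, 0.011, 0.0135, 0, 0, 0, 1, 0, 0.013, 0.0165, 0, 0, 0, 1, 0, 0.0145, 0.0195, 0, 0, 0, 1, 0, 0.016, 0.022, 0, 0, 0, 1, 0, 0.016, 0.024, 0, 0, 0, 1]

```text
t: 16.7
eef_pos: [0.5708, -0.0312, 0.1295]
orientation: [0.0, 0.816, 0.578, 0.0]
force: [0.2, -0.2, -2.4]
opening: 0.259
finger_force: 40.0
```

```bash
python3 -c "
from h import *
clipcheck()"
```

```text
16.7 tcp [ 0.5708 -0.0312  0.1295] foot [ 0.5708 -0.0312  0.0235] [ 0.2 -0.2 -2.4] 0.2590158859131944
foot a 21.4 b -1.1
-65 3 z [8. 8. 9.] b [-60.  52.]
-55 7 z [8. 8. 9.] b [-40.  74.]
-45 12 z [8. 8. 9.] b [-20.  76.]
-35 8 z [8. 8. 9.] b [-74.  69.]
-25 7 z [8. 8. 9.] b [-75.  71.]
-15 27 z [ 8.  8. 10.] b [-61.  75.]
-5 42 z [ 8. 23. 30.] b [-70.  57.]
5 28 z [ 8. 26. 31.] b [-57.  66.]
15 34 z [ 8.  9. 36.] b [-60.  75.]
25 62 z [ 8. 31. 37.] b [-52.  67.]
35 53 z [ 8.  9. 77.] b [-62.  58.]
45 22 z [8. 8. 9.] b [-69.  69.]
55 12 z [ 8.  8. 10.] b [-63.  50.]
```

```bash
cat >> h.py <<'E'
def grid(n='scene',step=5):
    c=snap(n); W=cloud(c); X=np.array([.943,-.332]);Y=np.array([.332,.943]); o=np.array([.551,-.0231])
    a=((W[...,:2]-o)@X*1e3); b=((W[...,:2]-o)@Y*1e3); z=W[...,2]*1e3; ok=(c['z_map']>0)&(z<110)&(np.abs(a)<90)&(np.abs(b)<50)
    ia=((a[ok]+90)//step).astype(int); ib=((b[ok]+50)//step).astype(int); G=np.full((int(180/step)+1,int(100/step)+1),-1.); np.maximum.at(G,(ia,ib),z[ok])
    for i,r in enumerate(G): print('%4d '%(i*step-90)+' '.join('%2d'%v if v>=0 else ' .' for v in r))
E
python3 -c "
from h import *
grid()"
```

```text
-90  .  .  .  .  .  .  .  .  .  .  .  .  .  .  .  . 29  .  . 32  .
 -85  .  .  .  .  .  .  .  .  .  .  .  .  .  .  .  .  .  .  .  .  .
 -80  .  .  .  .  .  .  .  .  .  .  .  .  .  .  .  .  .  .  .  .  .
 -75  .  .  .  .  .  .  .  .  .  .  .  .  .  .  .  .  .  .  .  .  .
 -70  .  .  .  .  .  .  .  .  .  .  .  .  .  .  .  .  .  .  .  .  .
 -65  .  .  .  .  .  .  .  .  .  .  .  .  .  .  .  6  5  .  .  .  .
 -60  .  .  .  .  .  .  .  .  .  .  .  .  .  .  .  7  5  8  7  6  .
 -55  .  .  .  .  .  .  .  .  .  .  .  .  .  .  . 10  8  6  7  6  .
 -50  .  .  .  .  .  .  .  .  .  .  .  .  .  .  .  6  4  9  6  6  .
 -45  .  .  .  .  .  .  .  .  .  .  .  .  .  .  .  6  7  8 10  .  .
 -40  .  .  .  .  .  .  .  .  .  .  .  .  .  .  .  .  4  3  7  9  .
 -35  .  .  .  .  .  .  .  .  .  .  .  .  .  .  .  .  8  3  2  7  .
 -30  .  .  .  .  .  .  .  .  .  .  .  .  .  .  .  .  5  8  7  6  .
 -25  .  .  .  .  .  .  .  .  .  .  .  .  .  .  .  .  8  5  7 10  .
 -20  .  .  .  .  5  .  .  .  .  .  .  .  .  .  .  .  8  2  7  6  .
 -15  7  5  7  8  6  8  .  .  .  .  .  .  .  .  2  7  4  8  4  5  .
 -10  6  7  7
[... 714 characters left out ...]
 6  6  7  4  6  8  .
  45  5  6  7  5  8  5  6  7  8  6  5  6  7  5  4  9  7  4  5  8  .
  50  5  7  4  3  5  6  6  6  8  5  4  5  5  8  4  5  6  7  9  3  .
  55  6  6  7  5  6  8  6  7  4  3  5  8  7  7  3  6  6  7 10  .  .
  60  6  5  6  7  9 10  6  6  3  .  .  .  .  .  .  .  .  .  .  .  .
  65  7  .  .  .  .  .  .  .  .  .  .  .  .  .  .  .  .  .  .  .  .
  70  .  .  .  .  .  .  .  .  .  .  . 26 32  . 31 31 33 31 32 32  .
  75  .  . 30  .  . 30 33 31 29 35 31 32 32 33 33 32 31  4 34  5  .
  80 32 30 33 34 30 32 30 30 27 28  1 24  1  3  2  3  2  0  4  2  .
  85 19 31  3  3  .  6  2  4  2  1  1  2  2  0  4  .  .  2  2  1  .
  90  .  .  .  .  .  .  .  .  .  .  .  .  .  .  .  .  .  .  .  .  .
```

Request:
step_arm:
  steps: [0, -0.0096, 0.0015, -0.1, 0, 0, 1, 0, -0.019, 0.004, -0.2, 0, 0, 1, 0, -0.0283, 0.0077, -0.3, 0, 0, 1, 0, -0.0373, 0.013, -0.4, 0, 0, 1, 0, -0.0458, 0.019, -0.5, 0, 0, 1, 0, -0.0547, 0.026, -0.61, 0, 0, 1, 0, -0.0547, 0.026, -0.61, 0, 0, 1, 0, -0.0547, 0.026, -0.61, 0, 0, 1]

```text
t: 17.6
eef_pos: [0.5261, -0.0008, 0.1197]
orientation: [0.201, 0.79, 0.56, 0.146]
force: [-0.4, 0.9, -1.6]
opening: 0.259
finger_force: 40.0
```

```bash
python3 -c "
from h import *
s=get_state(); R,p=tool(s); foot=p+R[:,2]*.106; print(s['t'],p,foot,R.round(3).tolist(),s['force'].round(1),s['opening'],s['qpos'].round(2))
grid('scene');
" | head -38
```

```text
17.6 [ 0.52608495 -0.00075742  0.11969589] [ 0.57447341 -0.01699565  0.02679338] [[0.329, 0.827, 0.456], [0.944, -0.291, -0.153], [0.006, 0.481, -0.876]] [-0.4  0.9 -1.6] 0.25927081998244 [-1.11  0.4   1.07  2.41 -1.06  0.14  0.53]
 -90  .  .  .  .  .  .  .  .  .  .  .  .  .  .  . 28  .  .  . 32  .
 -85  .  .  .  .  .  .  .  .  .  . 14  . 30 32 29 32 30 31 31 26  .
 -80 31 28 30 29 33 33 31 33 32 30 33  . 30 26 13 26  9 21  .  4  .
 -75 33 32 30 30 25 30 18  6  8  7  8  .  4  .  9  6  2  3  6  7  .
 -70  8  8  3  6  6  .  2  9  5  7  3  4  4  8  6  2  9  3  8  3  .
 -65  6  8  7  7  7  9  8  6  8  6  6  9  7  7  6  7  8  5  2  3  .
 -60  6  5  7  5  7  9  5  8  7  6  6  6  4  4 13  .  5  8  5  8  .
 -55  3  7  7  6  7  7  5  6  4  7  3  6  3  6 15 16  .  4  7  5  .
 -50  6  7  4  6  3  6 13 12  2  6  6  .  7  6 15 17 13 11  7  5  .
 -45  4  4  5  7  5  5 18 16 10  5  6  .  8  6  4 19 20  7  4  6  .
 -40  4  8  7  8  7  5 17 19  9  5  6  .  3  5  . 16  . 16  5  7  .
 -35  6  6  6  4  7  9 20  .  7  5  6  .  3  7  .  . 23 18  6  6  .
 -30  7  7  3  8  7  5 20 23  .  8  7  .  .  .  . 25
[... 949 characters left out ...]
 5  5  9  5  7  7  .
  45  6  7  5  5  7  9  7  7  7  8  6  6  4  7  5  6  7  9  6  5  .
  50  7  7  6  4 10  5  7  5  6  6  3  8  6  8  9  4  5  6 10  8  .
  55  7  6  5  3  6  4  7  1  6  5  6  6  9  6  5  3  .  6  5 10  .
  60  7  4  5  4  6  6  5  5  9  .  .  .  .  .  .  .  .  .  .  .  .
  65  .  .  .  .  .  .  .  .  .  .  .  .  .  .  .  .  .  .  . 28  .
  70  .  .  .  .  .  .  .  .  .  .  .  . 31  . 13 30 29 31 34 34  .
  75  .  . 31 30  . 32 34 31 32 34 33 31 31 32 32 31 36 29 28 28  .
  80 32 33 32 31 31 32 32 31 28 21 26  4  2  2  2  2  3  4  1  4  .
  85  2 18  1  1  2  4  3  4  4  2  1  0  1  3  1  3  3  4  4  2  .
  90  .  .  .  .  .  .  .  .  .  .  .  .  .  .  .  .  .  .  .  .  .
```

Request:
step_arm:
  steps: [0, 0.0079, 0.0003, 0.075, 0, 0, 1, 0, 0.0158, 0.0012, 0.15, 0, 0, 1, 0, 0.0158, 0.0012, 0.15, 0, 0, 1, 0, 0.0158, 0.0012, 0.15, 0, 0, 1]

```text
t: 18.05
eef_pos: [0.54, -0.0065, 0.1258]
orientation: [0.142, 0.803, 0.57, 0.103]
force: [-0.3, -0.2, -1.5]
opening: 0.255
finger_force: 40.0
```

```bash
cat >> h.py <<'E'
def goalfoot(foot,tilt,yaw=-19.4):
    """tool shift+rotvec to put foot at a point, pick tilted by tilt about tool x"""
    s=get_state(); R,p=tool(s); y=np.deg2rad(yaw); Y=np.array([np.cos(y),np.sin(y),0]); Z=np.array([0,0,-1.])
    G=np.c_[np.cross(Y,Z),Y,Z]@Ro.from_rotvec([tilt,0,0]).as_matrix(); P=np.array(foot)-G[:,2]*.106
    f=p+R[:,2]*.106; print(s['t'],'foot',f.round(4),'tilt',np.degrees(np.arccos(-R[2,2])).round(1),'y yaw',np.degrees(np.arctan2(R[1,1],R[0,1])).round(1),'q',s['qpos'].round(2),s['force'].round(1),'x.z',R[2].round(3))
    print('shift',(R.T@(P-p)).round(4),'turn',Ro.from_matrix(R.T@G).as_rotvec().round(4))
E
python3 -c "
from h import *
goalfoot([.575,-.018,.016],-.42)"
```

```text
18.05 foot [ 0.5747 -0.0182  0.0263] tilt 20.2 y yaw -19.3 q [-1.09  0.53  1.24  2.25 -0.91  0.5   0.45] [-0.3 -0.2 -1.5] x.z [ 0.004  0.345 -0.939]
shift [ 0.0008 -0.0105  0.01  ] turn [-0.0676 -0.0049  0.0012]
```

Request:
step_arm:
  steps: [0, -0.0026, 0.0025, -0.017, 0, 0, 1, 0, -0.0052, 0.005, -0.034, 0, 0, 1, 0.001, -0.0078, 0.0075, -0.05, 0, 0, 1, 0.001, -0.0105, 0.01, -0.067, 0, 0, 1, 0.001, -0.0105, 0.01, -0.067, 0, 0, 1]

```text
t: 18.55
eef_pos: [0.5317, -0.0022, 0.1117]
orientation: [0.167, 0.798, 0.566, 0.122]
force: [-0.9, -0.2, -2.0]
opening: 0.259
finger_force: 40.0
```

```bash
python3 -c "
from h import *
X=np.array([.943,-.332,0])
goalfoot(np.array([.575,-.018,.0155])+.04*X,-.42)
grid()" | head -32
```

```text
18.55 foot [ 0.5724 -0.0157  0.0148] tilt 23.8 y yaw -19.3 q [-1.09  0.49  1.14  2.34 -1.02  0.33  0.52] [-0.9 -0.2 -2. ] x.z [ 0.006  0.404 -0.915]
shift [-0.0007  0.0394  0.0168] turn [-0.004  -0.0069  0.001 ]
 -90  .  .  .  .  .  .  .  .  .  .  .  .  .  .  . 28  . 28  .  .  .
 -85  .  .  . 28  .  .  . 26  .  1  .  . 17 22 31 31 32 33 33 35  .
 -80 32  7 13 30 31 30 31 33 31 32 21  . 23 18 28 35 15  4  6  7  .
 -75 32 35 31 22 25 14 31  2 17  7  .  5  4  6  5  5  8  8  9 10  .
 -70  5  8  6  8  7  6  5  3  8  4  8  6  6  5  .  8  3  3  7  8  .
 -65  8  5  5  7  3  3  8  7  7  5  5  8  6  5 15  .  5  7  5  6  .
 -60  7  6  6  8  6  9 13 12  7  2  6  6  4  5 17 13  .  5  2  4  .
 -55  6  7  7  6  6  . 14 12  4  9  6  7  .  4 16 17 18  6  7  7  .
 -50  4  5  5  4  8 12 17  7  .  8  4  .  7  8  7 17 18  5  5  5  .
 -45  7  7  7  5  7 15 15  7  8  8  6  .  6  5  3 18 18  8  5  6  .
 -40  0  5  7  7  8 11 19  5  6  .  7  .  7  6  . 19 19  9  6  7  .
 -35  7  4  4  9  7  7 18 18  . 10  6  .  .  . 18 19 17  6  6  5  .
 -30  8  6  2  6  5  8 18  . 19  .  .  .  .  . 22 20  7  .  9  6  .
 -25
[... 453 characters left out ...]
22 26 25  9  7  6  .
  10  6  8  3  7  7  8  5  5  9 25 26 25 78 67 19 22  6  4  9  7  .
  15 10  6  7  7  8  7  4  7  7  2 22  8 69 69  4  7  5  8  6  7  .
  20  2  6  7  5  9  6  3  6  5  4  8  8 53 67  3  5  6  5  6  7  .
  25  5  8  5  6  6  6  7  8  7  4  7 10 49 44  9  8  3  8  5  9  .
  30  9  9  9  3  8  8  7  7  9  7  8  7 34 33  9  6  4  2  7  8  .
  35  8  5  7  .  6  4  5  3  6  6  6  4 32  7  8  8  7  6  8  7  .
  40  5  7  7 11  8  5  6  6  5  9  7  8  7  6  5  6  8  9  8  7  .
  45  8  5  8  7  6  8  4  7  2  4  6  5  5  6  8  7  8  6  6  6  .
  50  6  4  9  9  4  8  6  3  6  7  5  5  7  7  6  4  6  4  3  9  .
  55  7  6  6  3 10  6  7  6  6  5  7 10  6  4  4  4  .  .  6  .  .
```

Request:
step_arm:
  steps: [0, 0.0042, 0.0038, 0, 0, 0, 1, 0, 0.0091, 0.0059, 0, 0, 0, 1, 0, 0.014, 0.0079, 0, 0, 0, 1, 0, 0.019, 0.01, 0, 0, 0, 1, -0.001, 0.024, 0.012, 0, 0, 0, 1, -0.001, 0.029, 0.014, 0, 0, 0, 1, -0.001, 0.034, 0.016, 0, 0, 0, 1, -0.001, 0.039, 0.018, 0, 0, 0, 1]

```text
t: 19.4
eef_pos: [0.5719, -0.0166, 0.1106]
orientation: [0.165, 0.798, 0.567, 0.121]
force: [-15.4, 4.9, 7.9]
opening: 0.257
finger_force: 40.0
```

```bash
python3 -c "
from h import *
goalfoot(np.array([.605,-.03,.1]),0)
grid()" | head -32
```

```text
19.4 foot [ 0.6122 -0.03    0.0135] tilt 23.6 y yaw -19.3 q [-0.97  0.54  1.09  2.25 -1.03  0.38  0.55] [-15.4   4.9   7.9] x.z [ 0.006  0.401 -0.916]
shift [-0.0013  0.0709 -0.0731] turn [ 0.4121 -0.0069  0.0036]
 -90  .  .  .  .  .  .  .  .  .  .  .  .  .  .  .  .  .  .  .  .  .
 -85  .  .  .  .  .  .  .  .  .  .  .  .  .  .  .  .  .  .  . 33  .
 -80  .  .  .  .  .  .  .  .  .  .  .  .  .  .  .  .  .  .  .  .  .
 -75  .  .  .  .  .  .  .  .  .  .  .  .  .  .  .  .  .  .  .  .  .
 -70  .  .  .  .  .  .  .  .  .  .  .  .  .  .  .  .  .  .  .  .  .
 -65  .  .  .  .  .  .  .  .  .  .  .  .  .  .  .  .  .  .  .  .  .
 -60  4  2  9  6  8  8  4  4  .  .  .  .  .  .  9  4  7  5  3  7  .
 -55  8  6  8  9  7  6  6  6  4  .  .  .  .  .  5  7  8  8  6  7  .
 -50  5  5  4 11  8  7  6  6  5  .  .  .  .  .  5  6  7  6  8  6  .
 -45  6  9  9  7  5  4  8  9  5  6  6  .  5  7  .  6  7  7  5  6  .
 -40  7  4  3  6  7  4 10  6  8  9  7  .  6  6  5  8  5  3  8  3  .
 -35  6  5  6  6  3  4  8  5  5  9  9  .  .  8  7  7  6  8  6  6  .
 -30  7  5  6  6  6  4  7  6  7  8  7  .  7  5  .  .  5  5  4  7  .
 -
[... 456 characters left out ...]
16 21  6  5  .  .
  10  6  8  6  9  7  7  7 16 18 18 15  .  .  . 19 20 15  6  9  8  .
  15  7  8  6  6  7  5  8 18 18 20 18 19  2 22 22 19 17  8  7  7  .
  20  6  8  5  7  6  7  5  6 15 19 21 21 103 100 18 20 21  5  4 10  .
  25  9  7  5  6  5  8  8  5 19 18  6 22 101 95  9 20 19  6  6  7  .
  30 10  9  6  8  6  8  7  8  7 21  8  8 92  .  7 22 21  6  4  8  .
  35  7  5  5  6  7  6  4  6 19 23  .  . 77 76  . 20 20  7  8  6  .
  40  5  5  5  9  6  6  5  5 21 19 18  . 80 73 24 21 22  5  6  6  .
  45  5  5  6  6  6  4  7  6  7 22 24 23 72 74 24 24 21  6  6  5  .
  50  8  5  8  5  6  7  7  6 21 25 21 24 72 71  6  8  6  6  5  5  .
  55  5  6  9  6  8  8  5  4  4  6  6  4 64 68  4  8  7  5  9  .  .
```

The lip is dragging the clip and the rod is pressing on the wall (15 N). I back off at once and bring the pick upright, then lay the clip the other way so the lip can slip out.

Request:
step_arm:
  steps: [0, -0.005, -0.005, 0, 0, 0, 1, 0, -0.0104, -0.0111, 0, 0, 0, 1, 0, -0.0018, -0.011, 0.082, 0, 0, 1, 0, 0.0068, -0.0098, 0.165, 0, 0, 1, 0, 0.0154, -0.0078, 0.248, 0, 0, 1, 0, 0.024, -0.0053, 0.33, 0, 0, 1, 0, 0.032, -0.0022, 0.412, 0, 0, 1, 0, 0.032, -0.0022, 0.412, 0, 0, 1]

```text
t: 20.25
eef_pos: [0.6038, -0.0285, 0.1281]
orientation: [0.002, 0.815, 0.579, 0.004]
force: [0.1, 0.2, -2.6]
opening: 0.257
finger_force: 40.0
```

```bash
python3 -c "
from h import *
goalfoot(np.array([.605,-.03,.1]),0)
grid()" | tail -26
```

```text
-35  .  .  .  .  .  .  .  .  .  .  .  .  .  .  .  .  .  .  .  .  .
 -30  .  .  .  .  .  .  .  .  .  .  .  .  .  .  .  .  .  .  .  .  .
 -25  .  .  .  .  .  .  .  .  .  .  .  .  .  .  .  .  .  .  .  8  .
 -20  .  .  .  .  .  .  .  .  .  .  .  .  .  .  .  .  .  .  .  6  .
 -15  .  .  .  .  .  .  .  .  .  .  .  .  .  .  .  .  .  .  .  8  .
 -10  .  .  .  .  .  .  .  .  .  .  .  .  .  .  .  .  .  .  .  5  .
  -5  .  .  .  .  .  .  .  .  .  .  .  .  .  .  .  .  .  .  .  6  .
   0  5  .  .  .  .  .  .  .  .  .  .  .  .  .  .  .  .  .  .  5  .
   5  .  .  .  .  .  .  .  .  .  .  .  .  .  .  .  .  .  .  .  4  .
  10  5  .  .  .  .  .  .  .  .  .  .  .  .  .  .  .  .  .  .  2  .
  15  5  .  .  .  .  .  .  .  .  .  .  .  .  .  .  .  .  .  .  5  .
  20  4  4  .  4  7  6  3  6  .  .  .  .  .  1  7  .  .  5  5  2  .
  25  7  7  6  5  8  6  7  4  .  6  7  .  .  .  .  .  8  8  7  7  .
  30  5  6  7  6  4  5  4  7  .  .  .  .  .  1  .  .  7  6  5  4  .
  35  7  7 10  4  8  3  7  8  7  5  4  6  . 27  9  4 10  6  7  6  .
  40  6  7  6  5  5  6  6  5 32 35 30 33  . 36 35 33 33  5  6  7  .
  45  9  7  6  4  .  8  5  6  6 35 35 36  . 37 37 35 39  7  6  9  .
  50  5  7  6  6  7  7  5  5 38 37 32 30  . 27  7  8  6  6  5  8  .
  55  5  6  7  8  7  9  7  8  7  6  5  6  .  8  5  9  7  5  6  .  .
  60  8  6  5  5  8  .  8  .  5  .  .  .  .  .  .  .  .  .  .  .  .
  65  6  5  .  .  .  .  .  .  .  .  .  . 79 78  .  .  .  .  .  .  .
  70  .  .  .  .  .  .  .  .  .  .  .  . 74 38  . 31 31 31 31 32  .
  75  .  . 26  .  . 32 30 31 31 30 31 31 32 31 34 35 31 25 29  2  .
  80 31 33 32 34 32 30 30 34 28 23 14  2  2  2  5  2  4  2  0  0  .
  85 32 29  3  1  0  1  2  3  2  3  3  2  0  2  3  4  2  3  4  .  .
  90  .  .  .  .  .  .  .  .  .  .  .  .  .  .  .  .  .  .  .  .  .
```

Request:
step_arm:
  steps: [0, -0.002, -0.006, 0, 0, 0, 1, 0, -0.005, -0.012, 0, 0, 0, 1, 0, -0.01, -0.019, 0, 0, 0, 1, 0, -0.016, -0.026, 0, 0, 0, 1, 0, -0.023, -0.032, 0, 0, 0, 1, 0, -0.03, -0.037, 0, 0, 0, 1, 0, -0.038, -0.041, 0, 0, 0, 1, 0, -0.046, -0.044, 0, 0, 0, 1]

```text
t: 21.1
eef_pos: [0.5566, -0.0116, 0.1713]
orientation: [0.001, 0.815, 0.58, 0.004]
force: [1.2, -0.5, -1.7]
opening: 0.259
finger_force: 40.0
```

Request:
step_arm:
  steps: [0, -0.008, -0.0015, 0, 0, 0, 1, 0, -0.015, -0.003, 0, 0, 0, 1, 0, -0.018, -0.008, 0, 0, 0, 1, 0, -0.018, -0.016, 0, 0, 0, 1, 0, -0.018, -0.026, 0, 0, 0, 1, 0, -0.018, -0.035, 0, 0, 0, 1, 0, -0.018, -0.04, 0, 0, 0, 1, 0, -0.018, -0.04, 0, 0, 0, 1]

```text
t: 21.9
eef_pos: [0.5406, -0.0063, 0.2118]
orientation: [0.001, 0.815, 0.579, 0.005]
force: [-0.3, -0.2, -2.7]
opening: 0.26
finger_force: 40.0
```

```bash
python3 -c "
from h import *
goalfoot(np.array([.564,.0334,.106]),0,77)
c=snap('scene'); W=cloud(c); s=get_state(); p=s['eef_pos']
d=np.hypot(W[...,0]-p[0],W[...,1]-p[1]); m=(d<.05)&(W[...,2]>.012)&(W[...,2]<.15)&(c['z_map']>0)
P=W[m]; 
for lo in np.arange(.01,.15,.01):
  k=(P[:,2]>=lo)&(P[:,2]<lo+.01); print(lo.round(2),k.sum(),(np.median(P[k],0)-p).round(3) if k.sum() else '',np.ptp(((P[k][:,:2])@[.332,.943])).round(3) if k.sum() else '')
"
```

```text
21.9 foot [ 0.5416 -0.0059  0.1058] tilt 0.6 y yaw -19.2 q [-0.92  0.55  1.26  1.87 -0.59  1.15  0.22] [-0.3 -0.2 -2.7] x.z [ 0.006  0.008 -1.   ]
shift [0.0452 0.009  0.0002] turn [ 0.0109  0.0017 -1.6785]
0.01 0  
0.02 0  
0.03 0  
0.04 10 [ 0.004 -0.006 -0.165] 0.014
0.05 15 [ 0.004 -0.004 -0.156] 0.047
0.06 15 [ 0.002 -0.014 -0.147] 0.053
0.07 20 [ 0.003  0.009 -0.136] 0.052
0.08 38 [ 0.001  0.004 -0.125] 0.043
0.09 21 [-0.001  0.011 -0.119] 0.037
0.1 16 [-0.001 -0.012 -0.105] 0.041
0.11 39 [-0.002 -0.006 -0.096] 0.037
0.12 9 [ 0.017 -0.004 -0.087] 0.011
0.13 4 [ 0.019 -0.006 -0.077] 0.005
0.14 5 [ 0.019 -0.006 -0.068] 0.003
```

Request:
step_arm:
  steps: [0.004, 0.001, 0, 0, 0, -0.05, 1, 0.01, 0.002, 0, 0, 0, -0.15, 1, 0.017, 0.003, 0, 0, 0, -0.27, 1, 0.025, 0.005, 0, 0, 0, -0.39, 1, 0.033, 0.007, 0, 0, 0, -0.51, 1, 0.04, 0.008, 0, 0, 0, -0.63, 1, 0.045, 0.009, 0, 0, 0, -0.75, 1, 0.045, 0.009, 0, 0, 0, -0.87, 1]

```text
t: 22.75
eef_pos: [0.5634, 0.0344, 0.2106]
orientation: [0.002, 0.492, 0.87, 0.003]
force: [-0.1, 0.1, -2.0]
opening: 0.257
finger_force: 40.0
```

Request:
step_arm:
  steps: [0, 0, 0, 0, 0, -0.12, 1, 0, 0, 0, 0, 0, -0.24, 1, 0, 0, 0, 0, 0, -0.36, 1, 0, 0, 0, 0, 0, -0.48, 1, 0, 0, 0, 0, 0, -0.6, 1, 0, 0, 0, 0, 0, -0.7, 1, 0, 0, 0, 0, 0, -0.77, 1, 0, 0, 0, 0, 0, -0.8, 1]

```text
t: 23.55
eef_pos: [0.563, 0.0333, 0.2107]
orientation: [0.003, 0.117, 0.993, 0.002]
force: [0.5, -0.4, -2.1]
opening: 0.259
finger_force: 40.0
```

```bash
cat >> h.py <<'E'
U=np.array([.225,.974]);V2=np.array([.974,-.225])
def gridu(n='scene',step=5,zmax=110):
    """rows along tray u (77 deg), columns along v (-13 deg); max z in mm"""
    c=snap(n); W=cloud(c); o=np.array([.551,-.0231])
    a=((W[...,:2]-o)@U*1e3); b=((W[...,:2]-o)@V2*1e3); z=W[...,2]*1e3; ok=(c['z_map']>0)&(z<zmax)&(np.abs(a)<100)&(np.abs(b)<50)
    ia=((a[ok]+100)//step).astype(int); ib=((b[ok]+50)//step).astype(int); G=np.full((int(200/step)+1,int(100/step)+1),-1.); np.maximum.at(G,(ia,ib),z[ok])
    for i,r in enumerate(G): print('%4d '%(i*step-100)+' '.join('%2d'%v if v>=0 else ' .' for v in r))
E
python3 -c "
from h import *
goalfoot(np.array([.564,.0334,.106]),0,77)
gridu()
"
```

```text
23.55 foot [0.5637 0.0336 0.1047] tilt 0.4 y yaw 76.6 q [-0.7   0.41  0.76  1.8  -0.32  1.06  1.52] [ 0.5 -0.4 -2.1] x.z [-0.006  0.005 -1.   ]
shift [-0.0009  0.0003 -0.0013] turn [ 0.0045  0.0059 -0.0067]
-100  .  .  0  .  3  3  0  .  .  .  3  0 30  2  .  .  2  .  0 29  .
 -95 31 35 32 31 28 32 38 31 35 33 35 31 31 30 31 29 31 31 32 32  .
 -90  3  5  5  7  7  5  7  4  7  6  4  8  7  .  9  8  5  6  6  4  .
 -85  9  6  5  5  6  6  8  7  1  7  8  6  3  7  7  5  6  6  6  4  .
 -80  6  8  5  6  6  6  8  9  7  6  8  4  4  4  6  6  8  8  5  6  .
 -75 10  3  6  6  4  9  8  7  5  8  6 10  6  7  5  6  8  8  4  5  .
 -70  9  6  7  4  6  8  5  7  8  8  6  8  7  7  6  4  5  8  8  8  .
 -65  6  7  6  5  5  7  8  7  6  8  7  5  7  6  7  3  6  6  8 10  .
 -60  6  5  4  5  6  6  3  7  6  9  6  6  7  6  4  7  7  5  4  6  .
 -55  5  7  8  7  5  6  7  6  5  4  6  6  8  5  4  6  8  9  7  8  .
 -50  4  5  6  6  7  2  8  8  4  6  5  5  7  7  6  4  6  8  8  4  .
 -45  5  6  8  7  6  7  6  5  7  6  7  7  4  8  6  6  9  3  8  6  .
 -40  5 10  4  4  5  6  6  6  5  2 10  7  5  6  6  7  6  6  7  4  .
 -35  5  
[... 1204 characters left out ...]
 6  6  9  6  .
  55  5  5  6  7  6  7  6  6  7  6 91 87 109 75 99  7  6  4  9  4  .
  60  .  .  .  .  .  .  .  .  9 109 109  5  6 90 108  5  8  8  2  7  .
  65  .  .  .  .  .  .  .  .  5  4 107 10  8 65 74  8  8  7  7  6  .
  70  5  9  4  7  4  6  6  6  8  5 107  7  9  8 12 10  7  5  7  6  .
  75  9  7  6  7  2  5  5  6  4  8  7  .  8  8  9  8  6 10  6  3  .
  80  7  6  8  4  9  5  6  8  6  6  6  7  7  6  5  7  5  7  6  6  .
  85  6  8 10  5  5  6  4  6  7  5  5  6  5  7  6  9  6  7  7  6  .
  90 34 31 33 32 32 32 33 32 31 33 32 34 31 35 31 31 32 31 31 30  .
  95  4  2  3  0  0  .  .  4  . 31  .  1  .  0  0  3  .  .  2  .  .
 100  .  .  .  .  .  .  .  .  .  .  .  .  .  .  .  .  .  .  .  .  .
```

Request:
step_arm:
  steps: [0, 0, 0.01, 0, 0, 0, 1, 0, 0, 0.02, 0, 0, 0, 1, 0, 0, 0.028, 0, 0, 0, 1, 0, 0, 0.033, 0, 0, 0, 1, 0, 0, 0.0365, 0, 0, 0, 1, 0, 0, 0.0365, 0, 0, -0.13, 1, 0, 0, 0.0365, 0, 0, -0.26, 1, 0, 0, 0.0365, 0, 0, -0.38, 1]

```text
t: 24.4
eef_pos: [0.5637, 0.0335, 0.1746]
orientation: [0.004, -0.075, 0.997, 0.001]
force: [-0.3, -0.2, -1.9]
opening: 0.26
finger_force: 40.0
```

```bash
python3 -c "
from h import *
goalfoot(np.array([.564,.0334,.106]),0,99)
gridu()
" | tail -22
```

```text
-5  7  5  4  7  7  5  4  8  7  8  5  8  7  7  3  7  3  9  6  2  .
   0  9  7  3  .  7  9  6  7  8  6  7  3  6  6  6  6  4  9  9  6  .
   5  6  6  7  8  .  7  5  5  8  7  4  5  7  7  7  7  5  4  9  9  .
  10  8  4  7  8  5  6  .  6  7  7  3  5  7  6  7  8  8  5  6  7  .
  15  6  7  5  6  3  9  7  5  .  9  7  8  8  6  9  6  3  7  7  6  .
  20  7  7  4  5  8  7  9  7  4  6  7  6  8  5  9  3 10  7  6  6  .
  25  3  8  7  6  7  5  4  8  5  7  6  5  9  5  5  8 10  7  3  6  .
  30  8  6  8  7  6  7  5  .  6  7  6  7  8  9  5  7  8  6  7  5  .
  35  7  6  7  5 34  5  7  6  6  8  7  7  8  6  8  6  7  7  7  7  .
  40  .  .  .  . 78 78 81 56  7  7 77 78  8  6  7  7  8  2  6  6  .
  45  .  .  .  . 15 79 80 82 80 81 71 74  6  7  5  1  5  8  4  6  .
  50  .  .  .  .  .  4 79 79 81 81 83 81 80 46  7  5  8  6  3  6  .
  55  .  .  .  .  .  .  .  . 78 80 81 82 82 41 34  8  7  4  8  9  .
  60  .  .  .  .  .  .  .  .  . 74 73 54 45 39  7  7  6  9  5  8  .
  65  .  .  7  9  8  3  5  5  7 76  5  7  5  6  9  7  8  7  8  5  .
  70  .  8  7  8  7  5  8  8 99 108  .  8  4  6  6  5  7  6  8  5  .
  75  .  7  5  8  2  6  6  3  5 99  7  5  6  7  5  7  6  4  8  6  .
  80  6  .  7  6  5  6  3  6  8  5  5  5  6  5  6  9  6  8  5  4  .
  85  4  7  5  6  8  5  9  6  5  7  6  7  6  2  6  8  7  7  7  7  .
  90 33 30  5 35 33 32 33 32 33 31 33 29 31 34 30 33 32 33 33 32  .
  95  .  . 26  .  .  3  .  3  . 28  1  0 27  2  0  .  .  1 26  2  .
 100  .  .  .  .  .  .  .  .  .  .  .  .  .  .  .  .  .  .  .  .  .
```

Request:
step_arm:
  steps: [0, -0.004, 0, 0, 0, 0, 1, 0, -0.008, 0, 0, 0, 0, 1, 0, -0.013, 0, 0, 0, 0, 1, 0, -0.018, 0, 0, 0, 0, 1, 0, -0.023, 0, 0, 0, 0, 1, 0, -0.028, 0.0005, 0, 0, 0, 1, 0, -0.034, 0.0015, 0, 0, 0, 1, 0, -0.04, 0.003, 0, 0, 0, 1]

```text
t: 25.25
eef_pos: [0.5695, -0.0065, 0.1716]
orientation: [0.004, -0.072, 0.997, 0.001]
force: [-0.3, -0.2, -1.2]
opening: 0.259
finger_force: 40.0
```

```bash
python3 -c "
from h import *
goalfoot(np.array([.564,.0334,.106]),0,99)
s=get_state()['eef_pos'][:2]-[.551,-.0231]; print('foot uv',s@U,s@V2)
gridu()
" | tail -32 | cut -c1-90
```

```text
-55  9  8  9  5  7  7  6  5  5  5  7  5  5  6  3  6  8  7  7  3  .
 -50  5  5  9  8  7  6  6  5  8  6  7  6  6  5  6  7  6  7  8  6  .
 -45  7  9  5  6 10  7  8  6  4  4  6  7  5  5  6  5  5  2  7  6  .
 -40  5  7  6  .  8  5  4  9  6  4  7  6  8  4  5  6 10  7  4  6  .
 -35  7  5  4  6  7  4  9  7  6  7  7  6  6  5  4  4  7  9  5  6  .
 -30  8  4  6  8 10  6  6  7  6  8  7  8  7  9  8  6  6  5  6  8  .
 -25  7  8  5  6  5  7  7  7  6  4  7  9  6  7  4  7  5  5  3  5  .
 -20 10  7  8  7  7  4  9  9  6  5  5  6  7  8  6  5  5  5  7  5  .
 -15  6  4  8  6  9  8  7  5  5  6  8  4  6 10  7  6  7  4  7  7  .
 -10  9  5  9  6  5  6  7  5  9  5  5  5  7  5  5  4  7  6  5  6  .
  -5  3  4  6  8  5  5  4  7  6  9  6  7  6  7  6  4  9  6  5  4  .
   0 10  7  8  5  7  9  7  3  8  7  6  7  7  5 72 10  4  5  6 10  .
   5  7  7  7  7  6  .  4  5  3  3  7  8  6 74 74  8  6  4  5  4  .
  10  9 10  5  5  8  7  .  5  8  3  2  6  5 69 69  2  9  8  6  6  .
  15  6  6  7  6  8  .  6 80 79  6  8 79 69 68 76  5  7  4  8  7  .
  20  .  .  2  6  .  . 80 80 80 81 81 78 82 82 80 78 33  9  3  8  .
  25  .  .  .
[... 374 characters left out ...]
 6  6  5  7  6  5  .
  55  6  7  5  5  7  6  7  6  6  4  4  4  8  6  7  5  5  6  7  7  .
  60  4  4  9  5  .  3  8  8  8  9  7  5  6  4  6  4  7  7  4  9  .
  65  7  5  .  9 10  9  8  6  8  6  6  6  6  6  5  5  7  5  7  6  .
  70  6  6  8  6  5  6  8  8  6  5  9  7  5  6  8  6  5  6  6  5  .
  75  7  9  7  7  7  8  7  4  7 11  4 10  7  8  9  7  5  9  7  9  .
  80  5  8  7  4  5  7  5  8  8  9  7  6  7  4  6  8  5  9  7  8  .
  85  8  6  7  5  9  7  6  5  7  7  8  3 10  7  8  8 11  6  4  9  .
  90 32 29 32 32 32 32 31 31  . 34 31 31 33 32 31 30 31 32 30 33  .
  95  5  3  4  .  5  3  .  3 27  .  3  1  .  .  2  3  .  4 27  .  .
 100  .  .  .  .  .  .  .  .  .  .  .  .  .  .  .  .  .  .  .  .  .
```

Request:
step_arm:
  steps: [0, -0.004, 0.0015, 0, 0, 0, 1, 0, -0.008, 0.003, 0, 0, 0, 1, 0, -0.012, 0.005, 0, 0, 0, 1, 0, -0.016, 0.0066, 0, 0, 0, 1, 0, -0.021, 0.0095, 0, 0, 0, 1, 0, -0.025, 0.013, 0, 0, 0, 1, 0, -0.028, 0.0155, 0, 0, 0, 1, 0, -0.03, 0.0176, 0, 0, 0, 1]

```text
t: 26.1
eef_pos: [0.5738, -0.0361, 0.1536]
orientation: [0.004, -0.072, 0.997, 0.001]
force: [0.5, -0.7, -1.9]
opening: 0.258
finger_force: 40.0
```

```bash
python3 -c "
from h import *
goalfoot(np.array([.564,.0334,.106]),0,99)
s=get_state()['eef_pos'][:2]-[.551,-.0231]; print('foot uv',s@U,s@V2)
gridu()
" | sed -n '1,3p;14,36p' | cut -c1-100
```

```text
26.1 foot [ 0.5746 -0.0357  0.0477] tilt 0.5 y yaw 98.3 q [-0.47  0.47  0.62  1.83 -0.34  0.94  2.02
shift [-0.0007  0.0703 -0.0582] turn [ 0.0018  0.0079 -0.0128]
foot uv -0.0074855133874223365 0.02516779077145363
 -50  4  7  7  7  6  6  6  8  7  9  8  5  7  6  8  7  6  8  8  7  .
 -45  9  4  3  3  8  7  6  5  6  7  7  4  7  8  5  5  5  6  4  7  .
 -40  7  6  4  4  4  7  6  8 10  2  5  5  6  7  6  9  7  6  7  5  .
 -35  4  5  7  4  7  .  6  8  6  8  8 61  6  6  6  3  8  6  6  9  .
 -30  6  7  4  .  .  .  .  5  5  5 62 66 60 62 62  4 58  4  5  4  .
 -25 10  5  6  .  .  .  .  .  .  . 61 59 66 63 64 64 60  7  5  7  .
 -20  7  7  6  5  .  .  6  4  . 50 53 55  7 62 62 64 65 67 64  3  .
 -15  9  9  4  5  6  .  .  6  7  . 50 46  6  8  7 53  . 65 66  8  .
 -10  6  4  5  6  8  .  .  .  . 38 45 46 46 44  5 53 55 58 59  8  .
  -5  .  .  5  7  .  .  7  . 36  . 39 42 42 45 53 56 49 51  5  6  .
   0  .  .  .  .  .  .  4 28 25 35  .  .  . 54 54 51 47 45  8  4  .
   5  .  .  .  .  .  .  .  . 21  7  6  .  . 54 67 41 35 35  7  8  .
  10  .  .  .  .  .  .  .  . 19  7  6  7  .  . 72 34 37 30  7  6  .
  15  .  .  .  .  .  6 14 14 13  9  9  2  5  .  . 27 32 26  8  4  .
  20  .  .  .  .  0  .  7  8  6  5  7  6  8  .  . 24 28 26  6  5  .
  25  .  .  .  2  6  9  4  6  8  8  7  7  6  . 17 18 21  8  3  8  .
  30  7  9  7  3  6  6  6  7  6  6  7  6  3  3 13 12  4  8  7  6  .
  35  6  8  5  7  7  9  6  5  .  7  5  6  5  6  9  6  7  5  5  3  .
  40  6  7  3  8  7  7  6  6  5  7  5  5  7  5  3  9  7  7  6  6  .
  45  3  8  7  8  6  5  6  8  9  9  8  5  6  7  6  4  8  6  9  5  .
  50  6  5  6  5  5  5  5  7  7  4  6  5  .  6  8  7  4  5  6  7  .
  55  6  7  8  3  7  5  4  6  5  9  8  9  9  8  6  6  7  7  5  6  .
  60  1  6 10  7  4  4  6  8  6  4  5  5  5  5  8  8  6  7  7  8  .
```

The clip leans about 45° on the lip side with its bar in the hook's crook. I start tilting while lowering, and check the joints midway.

Request:
step_arm:
  steps: [0, -0.0116, 0.0023, -0.094, 0, 0, 1, 0, -0.0232, 0.0056, -0.188, 0, 0, 1, 0, -0.0346, 0.0098, -0.28, 0, 0, 1, 0, -0.0461, 0.015, -0.375, 0, 0, 1, 0, -0.0461, 0.015, -0.375, 0, 0, 1]

```text
t: 26.65
eef_pos: [0.5797, -0.0877, 0.1372]
orientation: [-0.01, -0.067, 0.98, 0.187]
force: [-1.0, -1.5, -0.7]
opening: 0.26
finger_force: 40.0
```

```bash
python3 -c "
from h import *
goalfoot(np.array([.564,.0334,.106]),0,99)
s=get_state(); R,p=tool(s); k=p+R@[0,-.012,.106]; print('crook',k,(k[:2]-[.551,-.0231])@U,(k[:2]-[.551,-.0231])@V2)
gridu()
" | sed -n '1,4p;10,34p' | cut -c1-120
```

```text
26.65 foot [ 0.5749 -0.049   0.0386] tilt 21.6 y yaw 97.9 q [-0.03  0.59  0.46  1.7  -0.63  1.19  2.42] [-1.  -1.5 -0.7]
shift [-0.0013  0.141  -0.0246] turn [ 0.3767  0.0095 -0.0199]
crook [ 0.57645562 -0.06000937  0.0342163 ] -0.030222209333292234 0.033098379182390336
-100  .  .  .  .  4  3  2  .  .  1  2  0 30  2  .  .  3  1  4 30  .
 -70  .  .  .  .  .  .  .  .  .  1  4  8  6  5  9  5  7  4  7  5  .
 -65  .  .  .  .  .  .  .  .  .  .  .  4  6  4  7  5  5  6  5  7  .
 -60  .  .  .  .  .  .  .  .  .  .  .  .  .  6  5  6  7  6  2  7  .
 -55  7  .  .  .  .  .  .  .  .  .  .  .  .  4  7  5  6  6  6  6  .
 -50  2  4  8  .  .  .  .  .  .  .  .  .  4  6  7  6  6  7  5  8  .
 -45  5  4  7  6  .  5  .  .  .  .  .  .  5  7  5  5  6 104  7  6  .
 -40  5  8  8  .  .  7  7  .  .  .  . 47 45 48  3  9 102 107  7  6  .
 -35  7  6  6  6  .  5  4  .  5  .  . 43 42 47 46 49 103 103 42  7  .
 -30 11  6  5  3  .  7  .  .  3  7 39 42 43  .  . 46 100 98 47 47  .
 -25  5  6  7  4  .  6  .  .  7  4 38 40  .  .  . 43 97 45 46 46  .
 -20  6  8  8  8  8  .  .  .  .  .  4 36 36  .  . 92 90 45 46  6  .
 -15  7
[... 244 characters left out ...]
 . 30 30 31  7  6  .
   5  4  6  8  7  7  . 15 19 21  4  5  9  7  .  .  4 29 30  6  7  .
  10  6  6  6  8  6  7  . 16 20  5  8  8  6  7  .  .  4 28 22  8  .
  15  7 11  7  9  8  6  . 15 13  6  5  6  6  6  .  . 24 22  8  8  .
  20  6 10 10  9  9  5  5  8  4  6  7  8  4  7  . 21 22 22  7  6  .
  25  7  5  8  5  6  9  7  7  4 10  8  6  6  7 17 19 17  6  4  6  .
  30  3  8  6  2  7  5  7  6  5  9  7  4  8  7 14 12  7  7  5  5  .
  35  7  6  5  9  5  8  7  7  8  7  4  8  4  7  8  5  5  8  6  8  .
  40  6  6  5  7  7  6  .  7  5  5  5  4  7  5  3  5  9  8  6  5  .
  45  5  9  7  4  4  8  7  .  9  7  8  4  7  4  4  4  8  8  7  6  .
  50 10  8  .  8  6  5  8  5  6  6  9  6  7  6  5  6  8  7  7  6  .
```

```bash
cat >> h.py <<'E'
def way(crook,tilt,yaw,n=8,lz=.106,ly=-.012):
    """n interpolated rows to put crook at a point with tilt, yaw (deg)"""
    s=get_state(); R,p=tool(s); k0=p+R@[0,ly,lz]; y0=np.degrees(np.arctan2(R[1,1],R[0,1])); t0=-np.arccos(-R[2,2])
    for i in range(1,n+1):
        f=i/n; y=np.deg2rad(y0+(yaw-y0)*f); t=t0+(tilt-t0)*f; k=k0+(np.array(crook)-k0)*f
        Y=np.array([np.cos(y),np.sin(y),0]); Z=np.array([0,0,-1.]); G=np.c_[np.cross(Y,Z),Y,Z]@Ro.from_rotvec([t,0,0]).as_matrix()
        print((R.T@(k-G@[0,ly,lz]-p)).round(4).tolist(),Ro.from_matrix(R.T@G).as_rotvec().round(3).tolist())
E
python3 -c "
from h import *
way([.578,-.070,.0095],-.75,78)"
```

```text
[0.0008, -0.0076, 0.0019] [-0.047, -0.011, 0.041]
[0.0027, -0.015, 0.0041] [-0.093, -0.03, 0.08]
[0.0051, -0.0224, 0.0065] [-0.14, -0.05, 0.119]
[0.0077, -0.0297, 0.0092] [-0.186, -0.073, 0.157]
[0.0108, -0.0368, 0.0122] [-0.232, -0.098, 0.194]
[0.0142, -0.0437, 0.0155] [-0.278, -0.124, 0.23]
[0.0179, -0.0504, 0.0191] [-0.324, -0.152, 0.265]
[0.0218, -0.0569, 0.023] [-0.369, -0.182, 0.299]
```

Request:
step_arm:
  steps: [0.001, -0.0076, 0.002, -0.047, -0.011, 0.041, 1, 0.0027, -0.015, 0.004, -0.093, -0.03, 0.08, 1, 0.005, -0.0224, 0.0065, -0.14, -0.05, 0.119, 1, 0.0077, -0.0297, 0.0092, -0.186, -0.073, 0.157, 1, 0.0108, -0.0368, 0.0122, -0.232, -0.098, 0.194, 1, 0.0142, -0.0437, 0.0155, -0.278, -0.124, 0.23, 1, 0.018, -0.0504, 0.019, -0.324, -0.152, 0.265, 1, 0.0218, -0.0569, 0.0225, -0.369, -0.182, 0.299, 1]

```text
t: 27.5
eef_pos: [0.5662, -0.1273, 0.0968]
orientation: [0.038, 0.094, 0.925, 0.365]
force: [-0.2, 0.2, -1.9]
opening: 0.261
finger_force: 40.0
```

```bash
python3 -c "
from h import *
goalfoot(np.array([.564,.0334,.106]),0,99)
s=get_state(); R,p=tool(s); k=p+R@[0,-.012,.106]; print('crook',k,(k[:2]-[.551,-.0231])@U,(k[:2]-[.551,-.0231])@V2)
gridu()
" | sed -n '1,4p;10,34p' | cut -c1-120
```

```text
27.5 foot [ 0.581  -0.0564  0.0194] tilt 43.1 y yaw 78.5 q [ 0.3   0.73  0.37  1.77 -0.97  1.3   2.59] [-0.2  0.2 -1.9] 
shift [0.0342 0.1934 0.0231] turn [ 0.7436  0.1375 -0.3418]
crook [ 0.57920464 -0.06496705  0.01122197] -0.034432460899269914 0.03689140644528475
-100  .  .  .  .  .  .  .  3  .  5  1  4 30  3  .  .  0  0 107 105  .
 -70  6  7  7  .  7  6  5  7  6  .  5  5  6  6  4  8  6 75  9  5  .
 -65  8  3  7  6  5  7  3  6 12  .  5  6  7  7  7  4  4 72  7  4  .
 -60  .  9  6  8  8  6  7  6  7  .  5  8  6  7  8  5  8 73 70  8  .
 -55  6  5  6  7  5  8  6  6  9  .  6  4  6 22  5  5  6 74  6  5  .
 -50  6  6  7  6  8  .  9  7  6  .  .  . 24 23 23 25  6 72 73  6  .
 -45  7  5  7  7  7  7  3  6  4  9  .  . 17 23 23 25 27 68 70  8  .
 -40  7  4  7  4  6  9  6  5  6  3  .  .  4  7  2 24 23 65 63 25  .
 -35  .  6  4  7  .  8  5  7  5  6  . 20 23  6  8  7  . 56 22 23  .
 -30  8  5  5  4  5  7  5  3  8  6  . 22  .  5  7  .  . 53 23 25  .
 -25  5  8  6  6  7  6  7  6 10  .  . 18 22 19  4  2  . 47 22 23  .
 -20  5  5  4  5  8  4  7  4  6 16 20 22 20 22 21  .  . 42 23 18  .
 -15  7  6  5  
[... 236 characters left out ...]
 7  . 15 18 17  7  .
   5  6  4  7  7  . 10  . 14 16  6  8  7  8  5  7  . 15 20 12  6  .
  10  6  5  5  6  6  7 14 15 13 15  6  7  5  6  .  7 16 17 15  6  .
  15  7  6  7  6  7  7  4  7  7  4  6  6  5  6  6  . 15 17 18  4  .
  20  4  7  5  7  2  8  9  9  6 12  6  7  4  5 12 16 17 13  7  7  .
  25  8  4  7 11  8  7  4  6  7  8  4  6  6  . 12 14 16  8  4  7  .
  30  6  7  9  8  6  3  8  4  8 10  7  9  6  7 11 13  6  7  8  6  .
  35  6  4  6  5  8  5  8  8  8  7  5  7  4  7  8  5  6  6  5  8  .
  40  6  5  6  7  5  8  5  8  8  6  8  7  7  7  4  7  6  8  6  9  .
  45  5  4 10  8  .  8  5  6  5  7  5  5  7  6  7  3  6  7  8  5  .
  50  8  7  .  7  8  6  6  4  1  .  7  4  9  7  8  7  6  6  8  5  .
```

```bash
python3 -c "
from h import *
way([.566,-.0600,.0095],-.85,79,5)"
```

```text
[0.0024, -0.0013, 0.0004] [-0.019, 0.0, -0.003]
[0.0046, -0.0026, 0.0009] [-0.039, 0.003, -0.005]
[0.0068, -0.0039, 0.0014] [-0.058, 0.006, -0.008]
[0.009, -0.0052, 0.0019] [-0.078, 0.008, -0.011]
[0.0111, -0.0065, 0.0025] [-0.097, 0.011, -0.013]
```

Request:
step_arm:
  steps: [0.0024, -0.0013, 0.0004, -0.019, 0, -0.003, 1, 0.0046, -0.0026, 0.0009, -0.039, 0.003, -0.005, 1, 0.0068, -0.0039, 0.0014, -0.058, 0.006, -0.008, 1, 0.009, -0.0052, 0.0019, -0.078, 0.008, -0.011, 1, 0.0111, -0.0065, 0.0025, -0.097, 0.011, -0.013, 1, 0.0111, -0.0065, 0.0025, -0.097, 0.011, -0.013, 1]

```text
t: 28.15
eef_pos: [0.5537, -0.1295, 0.0899]
orientation: [0.039, 0.085, 0.907, 0.41]
force: [0.3, -0.4, -3.3]
opening: 0.259
finger_force: 40.0
```

```bash
python3 -c "
from h import *
goalfoot(np.array([.564,.0334,.106]),0,99)
s=get_state(); R,p=tool(s); k=p+R@[0,-.012,.106]; print('crook',k,(k[:2]-[.551,-.0231])@U,(k[:2]-[.551,-.0231])@V2)
gridu()
" | sed -n '1,4p;10,34p' | cut -c1-120
```

```text
28.15 foot [ 0.5687 -0.0513  0.0199] tilt 48.7 y yaw 79.4 q [ 0.38  0.78  0.33  1.76 -0.99  1.36  2.66] [ 0.3 -0.4 -3.3]
shift [0.0199 0.1987 0.0409] turn [ 0.8404  0.1481 -0.322 ]
crook [ 0.56722243 -0.05911501  0.01086382] -0.031428575332091736 0.02390402381333967
-100  .  .  3  2  4  1  1  .  .  1  2  1 29  2  . 87 108 108  1 29  .
 -70  9  5  7  5  0  8  .  .  8  6  3  7  7  8 68 71  8  5  8  3  .
 -65  7  5  6  6  5  .  8  5  8  6  6  4  7  6 69 72  5  6 10  6  .
 -60  7  8  8  5  5  6  .  4  6  7  6  6  7  7 70 73  7  5  4  6  .
 -55  5  6  7  6  8  6  8  . 10  4  7  4  7  5  6 71  9  6  5  5  .
 -50  4  5  6  5  5  4  6  .  5  6 21  4  8  7 67 73  7  4  6  8  .
 -45  5  8  7  6 10  5  3  .  .  .  . 24 22 25 64 65 10  6  7  7  .
 -40  6  5  6  5  7  5  . 11  .  .  6 23 24 21 58 61 22 18  7  7  .
 -35  7  4  4  9  7  6  7  8  . 21  5  7  6  . 56 53 23 27  6  4  .
 -30  6  6  7  5  6  6  9  .  . 22 18  4  .  . 51 48 21 25  7  6  .
 -25  5  6  6  8  4  9  4  .  . 22 16  5  .  4 50 42 22 18  5 11  .
 -20  5  5  5  7  6  6  4  .  . 22 21  .  5  5 40 46 24 21  8  4  .
 -15  6  8  7  
[... 236 characters left out ...]
16 19 18  3  9  8  .
   5  4  8  6  5  .  . 16 13  6  5  6  9  2  5  . 17 18  5  6  8  .
  10  7  7  4  5  7  . 19 15  8  5  5  8  8  7  . 17 17 11  8  6  .
  15  6  5  4  .  8 14 14 17  6  8  5  7  7  7  . 17 14  5  5  9  .
  20 10  4  7  6  7 14 15 14  4  7  4  7  6  9 11 17 16  8  7  6  .
  25  4  6  6  6  6  6  8  9  8  7  4  5  6 12 13 15 16 10  6  6  .
  30  7  4  6  4  3  6  6  5  7  4  5  5  6 14 14 13  5  6  9  5  .
  35  6  3  8  9  7  6  8  6  6  6  6  7  6  6  4  5  7  5  8  9  .
  40  6  3  7  6 10  5  6  2  8  7  7  7  5  5  3  4  7  6  8  7  .
  45  4  8  7  7  5  8  9  6  7  6  9  7  8  6  6  3  4  7  9  7  .
  50  8  5  8  6  5  5  8 10  7  4  6  4  .  6  9  9  5  6  7  8  .
```

Request:
step_arm:
  steps: [0, -0.0013, 0.0012, 0, 0, 0, 1, 0, -0.0026, 0.0023, 0, 0, 0, 1, 0, -0.0006, 0.0046, 0, 0, 0, 1, 0, 0.0014, 0.0068, 0, 0, 0, 1, 0, 0.0033, 0.0091, 0, 0, 0, 1, 0, 0.0043, 0.0102, 0, 0, 0, 1, 0, 0.0043, 0.0102, 0, 0, 0, 1]

```text
t: 28.9
eef_pos: [0.5563, -0.1183, 0.0871]
orientation: [0.04, 0.084, 0.907, 0.41]
force: [0.0, -0.0, -2.9]
opening: 0.258
finger_force: 40.0
```

```bash
python3 -c "
from h import *
goalfoot(np.array([.564,.0334,.106]),0,99)
s=get_state(); R,p=tool(s); k=p+R@[0,-.012,.106]; print('crook',k,(k[:2]-[.551,-.0231])@U,(k[:2]-[.551,-.0231])@V2)
gridu()
" | sed -n '1,4p;10,34p' | cut -c1-120
```

```text
28.9 foot [ 0.5712 -0.0402  0.0171] tilt 48.6 y yaw 79.6 q [ 0.36  0.78  0.32  1.77 -1.    1.34  2.66] [ 0.  -0.  -2.9] 
shift [0.02   0.1933 0.0304] turn [ 0.8397  0.1487 -0.3205]
crook [ 0.5697777  -0.04798883  0.00806446] -0.020016740209362303 0.023889463491595774
-100  .  .  .  .  .  .  1  2  .  1  0  0 30  2  .  .  3 108 108 108  .
 -70  7  5  6  6  6  7  5  .  3  7  8  7  7  6 66 70  6  7  8  6  .
 -65  4  7  8  6  5  6  9  .  5  5  3  4  6  5 63 70  .  7  5  3  .
 -60  6 10  8  7  7  8  6  .  5  8  6  7  5  4  8 67  6  6  4  5  .
 -55  8  6  8  5  7  5  6  .  5  5  7  6  7  8 65 67  6  6  7  5  .
 -50  6  7  7  4  7  4  5  .  8  6  3  4  7  7 65 70  4  6  6  6  .
 -45  6  5 10  6  9  7  8  .  6  8  5  8  6  8  8 70  6  6  4  7  .
 -40  7  7  7  6  8  6  3  .  4  6  7 11  5  4 64 67  7  7  5  5  .
 -35  3  6  7  5  6  6  7  .  .  . 20 20 23 15 63 62  7  6  6  5  .
 -30  5  5  5  6  5  6  7  .  .  .  9  . 23 21 62 61 17  8  7  8  .
 -25  8  6  9  7  8  6  4  8  . 15 22  3  6  6 51 57 21 21  5  4  .
 -20  5  6  7  5  9  6  .  9 17 17 19  5  7  . 51 53 20 18  7  3  .
 -15  5  6  4
[... 238 characters left out ...]
19 20 18  5  6  7  .
   5  9  5 10  3  5  . 15 19 15  3  7  7  . 16 18 17  8  6  7  4  .
  10  6  5  6  7 10 12 18  7  7  9  7  7  5  . 19 15 10  7  4  6  .
  15  8  8  6  . 15 16 13  3  6  3  5  6  5  . 17 19 18  7  7  4  .
  20  4  6  7  6 12 14  9 11  4  6  7  6  8  . 16 18 13  8  7  6  .
  25  5  6  6  6 11 15 15 16  6  7  3  7  5  . 14 17  7  8  .  8  .
  30  3  9  5  4  5 14 10  8  6  5  6  7  8 13 14 16  6  6  6  7  .
  35  6  5  6  3  8  6  7  4 11  7  5  8 15 13 14 17  7  4  9  8  .
  40 10  7  5  4  8  5  6  5  3 10  4  . 14 17 11  6  5  7  7  7  .
  45  7  7  9  8  6  5  9  8  4  4  8 10  5 13  7  4  4  7  4  5  .
  50  8  4  8  6  6  .  7  5  7  5  5  7 10  7  9  5  6  6  7  7  .
```

```bash
python3 -c "
from h import *
way([.5611,-.0460,.0088],-.85,40,8)"
```

```text
[0.0067, 0.0003, 0.0002] [-0.0, -0.059, 0.057]
[0.014, 0.0009, 0.0007] [-0.0, -0.124, 0.114]
[0.0211, 0.0019, 0.0017] [-0.0, -0.189, 0.171]
[0.0282, 0.0032, 0.003] [-0.0, -0.254, 0.228]
[0.035, 0.0049, 0.0047] [-0.0, -0.319, 0.285]
[0.0417, 0.0069, 0.0068] [-0.0, -0.384, 0.342]
[0.048, 0.0091, 0.0092] [-0.0, -0.448, 0.399]
[0.0541, 0.0117, 0.012] [-0.0, -0.513, 0.456]
```

Request:
step_arm:
  steps: [0.0067, 0.0003, 0.0002, 0, -0.059, 0.057, 1, 0.014, 0.0009, 0.0007, 0, -0.124, 0.114, 1, 0.0211, 0.0019, 0.0017, 0, -0.189, 0.171, 1, 0.0282, 0.0032, 0.003, 0, -0.254, 0.228, 1, 0.035, 0.0049, 0.0047, 0, -0.319, 0.285, 1, 0.0417, 0.0069, 0.0068, 0, -0.384, 0.342, 1, 0.048, 0.009, 0.009, 0, -0.448, 0.399, 1, 0.054, 0.0117, 0.012, 0, -0.513, 0.456, 1]

```text
t: 29.75
eef_pos: [0.5101, -0.0943, 0.0716]
orientation: [0.141, 0.345, 0.844, 0.385]
force: [-3.8, -5.3, 13.5]
opening: 0.273
finger_force: 40.0
```

```bash
python3 -c "
from h import *
goalfoot(np.array([.564,.0334,.106]),0,99)
s=get_state(); R,p=tool(s); k=p+R@[0,-.012,.106]; print('crook',k,(k[:2]-[.551,-.0231])@U,(k[:2]-[.551,-.0231])@V2)
gridu(zmax=60)
" | sed -n '1,4p;10,36p' | cut -c1-120
```

```text
29.75 foot [ 0.5635 -0.0356  0.0013] tilt 48.4 y yaw 44.5 q [ 0.91  0.64 -0.38  2.23 -1.31  0.64  2.63] [-3.8 -5.3 13.5]
shift [0.053  0.19   0.0046] turn [ 0.7956  0.3643 -0.8741]
crook [ 0.55780596 -0.04120694 -0.00770999] -0.016104820444845173 0.010703067339535103
-100  1  .  1  1  3  0  0  .  .  .  2  2 28  3  .  .  2  2 29 32  .
 -70  4  6  3  9  4  6  6  8  5  .  9  9  6  6  7  7  9  4  4  3  .
 -65  .  6 10  8  7  7 10  9  7  4  7  7  7  9  8  7  5  7  5  4  .
 -60  7  .  5  8  7  6  9  7 55  8  6  9  7  7  7  6  7  5  4  5  .
 -55  6  .  .  7  5  6  7 58  6 59  5  7  6  7  6  4  7  6  7  5  .
 -50  6  4  8  4  5  4  7  9  4 55  6  4  8  5  6  8  7  6  7  9  .
 -45  7  5  .  .  7  7  7  4  5  5 59  6  4  9  7  6  4  6  6  7  .
 -40  6  7  5  .  .  7  5  8  8  5 59 59  6  7  3  6  6  7  7  6  .
 -35  5  9  4  8  .  4  8  7  7  8  5  7  5  5  8  7  6  6  6  7  .
 -30  6  7  8  8  5  .  .  8  3  . 19 57 58  5  5  9  5  4  5  8  .
 -25  7  2  7  4  5  6  7  6  . 16 18 18 58 58 21  7  5  5  2  9  .
 -20  6  6  8  6  7  5  5  .  . 14 13  5 53 55 50 19 19 21  7  7  .
 -15  5  6  5  8
[... 371 characters left out ...]
16 17  5  7  6  6  .
  15  7  6  7  6  4 15 14 17  7  8  9  6  4 11 15 18 18  6  5  5  .
  20  6  4  6  7  .  . 15 13  6  5  7  5  6  . 17 16 13 10  5  9  .
  25  6  6  6  7  . 16 16  0  7  5  5  6  7  6  . 14 16  4  7  8  .
  30  7  5  5  7  . 13 15  6  8  7  6  9  6  . 14 17 17  7  6  5  .
  35  7  4  9  5  8 12 15  9  3  7  6  5  6 10 14 17 16  6  6  4  .
  40  9  6  6  6  . 11 15  3  8  8  9  6  9  . 14 16 12  3  4  5  .
  45  7  6  3  6  5  8  6  9  8  4  7  3 10 14 14 12  7  6  4  8  .
  50  5  3  9  7  9  5  6  5  6  3  6  6  . 14 12  7  4  6  7  5  .
  55  5 10  5  3  8  8 10  8  9  4  8  9  5  4  8  9  8  5  8  5  .
  60  5  6  8  6  4  2  9  7  4  6  3 10  7  7  8  6  8  3  5  4  .
```

Request:
step_arm:
  steps: [0, 0.003, -0.0027, 0, 0, 0, 1, 0, 0.006, -0.0054, 0, 0, 0, 1, 0, 0.009, -0.008, 0, 0, 0, 1, 0, 0.009, -0.008, 0, 0, 0, 1]

```text
t: 30.2
eef_pos: [0.5086, -0.0934, 0.0807]
orientation: [0.138, 0.344, 0.846, 0.384]
force: [0.6, -0.4, -2.0]
opening: 0.27
finger_force: 40.0
```

```bash
python3 -c "
from h import *
goalfoot(np.array([.564,.0334,.106]),0,99)
s=get_state(); R,p=tool(s); k=p+R@[0,-.012,.106]; print('crook',k,(k[:2]-[.551,-.0231])@U,(k[:2]-[.551,-.0231])@V2, s['opening'])
gridu(zmax=60)
c=wsnap(5); W=cloud(c); h=cv2.cvtColor(c['frame'],cv2.COLOR_RGB2HSV).astype(int)
s=c['s']; R,p=tool(s); T=(W-p)@R
m=(c['z_map']>0)&(h[...,0]>5)&(h[...,0]<20)&(h[...,1]>110)&(np.abs(T[...,2]+.02)<.05)&(np.abs(T[...,1])<.03)&(T[...,0]>0)
P=T[m]; q=np.polyfit(P[:,0],P[:,2],1); print('BAR tool frame',m.sum(),P.min(0).round(3),P.max(0).round(3),'slope z/x',q, 'y/x',np.polyfit(P[:,0],P[:,1],1))
c=pickle.load(open('w4.pkl','rb')); W=cloud(c); h=cv2.cvtColor(c['frame'],cv2.COLOR_RGB2HSV).astype(int)
s=c['s']; R,p=tool(s); T=(W-p)@R
m=(c['z_map']>0)&(h[...,0]>5)&(h[...,0]<20)&(h[...,1]>110)&(np.abs(T[...,2]+.02)<.05)&(np.abs(T[...,1])<.03)&(T[...,0]>0)
P=T[m]; q=np.polyfit(P[:,0],P[:,2],1); print('BAR before',m.sum(),P.min(0).round(3),P.max(0).round(3),'slope z/x',q, 'y/x',np.polyfit(P[:,0],P[:,1],1))
" | sed -n '1,4p;10,36p;46,60p' | cut -c1-160
```

```text
30.2 foot [ 0.5613 -0.0345  0.01  ] tilt 48.2 y yaw 44.6 q [ 0.9   0.62 -0.36  2.22 -1.29  0.66  2.59] [ 0.6 -0.4 -2. ] x.z [ 0.031  0.745 -0.667]
shift [0.051  0.1835 0.0104] turn [ 0.7939  0.3571 -0.8721]
crook [ 0.55560773 -0.04016108  0.00108113] -0.015580748112854871 0.008326674098334019 0.2700033885664439
-100  .  .  2  2  0  2  2  4  .  4  0  3 30  0  4  .  1  2 27  3  .
 -70  8  8  6  6  6  7  5  6  7  4  4  5  5  6  4  7  6  4  6  8  .
 -65  7  5  7  8  7  6  4  5  9  5  8  5  5  8  9  9  5  7  7  8  .
 -60  .  8  5  8  5  7  9  3  5  6  7  8  5  4  5  5  8  7  7  6  .
 -55  .  4  5  5  7  6  7  8  5  7  6  6  7  6  3  4  6  8  6  4  .
 -50  .  2  6  7  7  7  7  5  7  6  8  6  5  6  6  5  6  4  7  8  .
 -45  8  .  4  7  8  6  5  3  9  8  6  7  6  8  6  6  6  6  4  7  .
 -40  7  .  .  7  7  6  7  4  7  9  6  5  4  8  8  7  5  7  6  7  .
 -35  6  6  .  5  6  4  8  4  5  6  9  6  6  7  7  6  7  7  7  4  .
 -30  6  6  7  .  3  6  .  . 24 17 24  9  6  5  6  7  3  4  9  8  .
 -25  7  8  6  4  .  6  .  . 23 24 26 24 26 18 26  7  8  5  3  8  .
 -20  7  6  7  7  6  .  .  .  5 20 20 5
[... 544 characters left out ...]
4  4  . 17 17  6  5  7  5  .
  25  7  6  8  7 15 16 15  8  7  5  3  9  8  . 17 18 15  7  5  6  .
  30  8  8  4  . 15 11 15  5  7  7  7  8  4  . 15 14 14  5  5  5  .
  35  7  7  6  7 12 11 16  6  6  7 11  7  3  . 15 15  .  9  9  6  .
  40  6  6  4  7  . 15 16 10  8  7  6  6  7 10  . 17  6  9  6  4  .
  45  6  9  7  8  5 11  8  7  8  6  5  5  . 15 18  7  7  4  7  5  .
  50  6  6  8  5  6  3  8  5  5  2  6  4  . 13 12  8  5  6  6  6  .
  55  2  9  6  5  8  5  5  7  6  6  4  5  7 11  9  5  6  7  7  8  .
  60  6  6  7  3  6  5  5  8  8  5  8  4  7  6  6  4  6  7  9  7  .
BAR before 7541 [ 0.    -0.013 -0.031] [ 0.061  0.011 -0.016] slope z/x [ 0.02156014 -0.0293672 ] y/x [ 0.00649708 -0.00128007]
```

```bash
cat >> h.py <<'E'
def barcheck(f):
    c=pickle.load(open(f,'rb')); W=cloud(c); h=cv2.cvtColor(c['frame'],cv2.COLOR_RGB2HSV).astype(int)
    R,p=tool(c['s']); T=(W-p)@R
    m=(c['z_map']>0)&(h[...,0]>5)&(h[...,0]<20)&(h[...,1]>110)&(np.abs(T[...,2]+.02)<.04)&(np.abs(T[...,1])<.03)&(T[...,0]>.015)&(T[...,0]<.07)
    P=T[m]; print('BAR',f,m.sum(),P.min(0).round(3),P.max(0).round(3),'z=',np.polyfit(P[:,0],P[:,2],1).round(4),'y=',np.polyfit(P[:,0],P[:,1],1).round(4))
E
python3 -c "
from h import *
for k in (2,4,5): barcheck(f'w{k}.pkl')
c=load('scene'); s=pickle.load(open('w5.pkl','rb'))['s']; R,p=tool(s)
q=px(c,p+R@[0,0,.09])[0].astype(int); x,y=q[0]-40,q[1]-30
W=pickle.load(open('w5.pkl','rb'))['frame']
cv2.imwrite('pics/h.png',np.vstack([cv2.resize(c['frame'][y:y+60,x:x+80,::-1],(533,400),interpolation=cv2.INTER_CUBIC),cv2.resize(W[100:400,120:520,::-1],(533,200))])[:600])
pts=[(0,0,-.019),(0,0,.036),(0,.018,.056),(0,.018,.106),(0,-.012,.106),(0,-.016,.101)]
print(((px(c,[p+R@np.array(a) for a in pts])-[x,y])*6.66).round().tolist())
"
```

```text
BAR w2.pkl 5880 [ 0.015 -0.013 -0.031] [ 0.061  0.011 -0.014] z= [ 0.0403 -0.0301] y= [ 0.0252 -0.0018]
BAR w4.pkl 6048 [ 0.015 -0.013 -0.031] [ 0.061  0.011 -0.016] z= [ 0.0352 -0.03  ] y= [ 0.0079 -0.0013]
BAR w5.pkl 1188 [ 0.015 -0.011 -0.032] [ 0.04   0.012 -0.019] z= [ 0.0038 -0.0303] y= [ 0.3455 -0.0041]
[[73.0, 65.0], [173.0, 137.0], [231.0, 155.0], [318.0, 218.0], [281.0, 231.0], [268.0, 226.0]]
```

View pics/h.png

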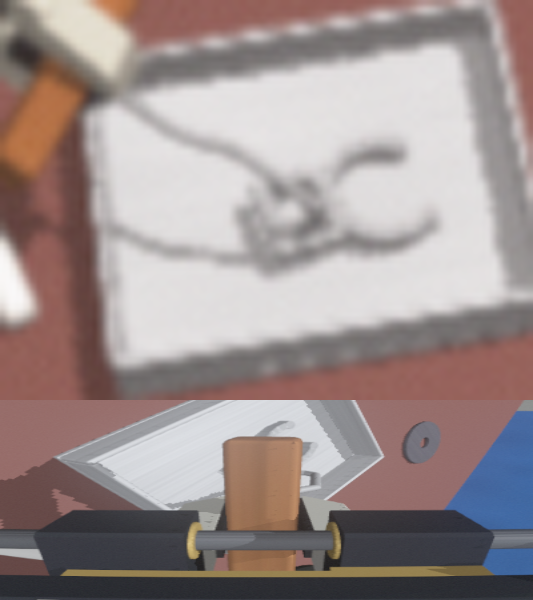

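Request:
step_arm:
  steps: [0.003, 0.0015, 0.005, 0, 0, 0, 1, 0.007, 0.0055, 0.01, 0, 0, 0, 1, 0.0107, 0.0095, 0.0145, 0, 0, 0, 1, 0.0145, 0.0135, 0.019, 0, 0, 0, 1, 0.018, 0.0175, 0.0235, 0, 0, 0, 1, 0.022, 0.0215, 0.028, 0, 0, 0, 1, 0.0257, 0.0255, 0.0325, 0, 0, 0, 1, 0.0257, 0.0255, 0.0325, 0, 0, 0, 1]

```text
t: 31.1
eef_pos: [0.518, -0.0446, 0.0787]
orientation: [0.137, 0.344, 0.845, 0.385]
force: [0.0, -0.6, -0.8]
opening: 0.269
finger_force: 40.0
```

```bash
python3 -c "
from h import *
goalfoot(np.array([.564,.0334,.106]),0,99)
s=get_state(); R,p=tool(s); k=p+R@[0,-.012,.106]; print('crook',k,(k[:2]-[.551,-.0231])@U,(k[:2]-[.551,-.0231])@V2, s['opening'])
gridu(zmax=60)
" | sed -n '1,4p;16,46p' | cut -c1-120
```

```text
31.1 foot [0.5706 0.0145 0.0082] tilt 48.3 y yaw 44.5 q [ 1.05  0.69 -0.7   2.26 -1.31  0.41  2.56] [ 0.  -0.6 -0.8] x.z
shift [ 0.0245  0.1577 -0.0223] turn [ 0.7966  0.3561 -0.8722]
crook [ 0.56492214  0.00887799 -0.00078122] 0.0342790449960397 0.006365114994060914 0.2689628231064561
-100  4  .  4  2  5  4  .  .  .  4  2  2  1  .  .  .  2  3  0 31  .
 -40  7  7 10  5  5  5 10  6  7  6  9  4  7  6  8  7  6  9  6  5  .
 -35  7  7  8  7  6  5  7  4  5  6  4  5  8  7  1  5  6  7  8  7  .
 -30  8  4  4  6  5  6  5  6  6  7  6  6  7  6  6  8  5  5  5  7  .
 -25  7  7  5  7  9  5  5  6  7  6  6  8 10  6  7  7  8  9  5  6  .
 -20  6  7  6  5  6  7  8  6  7  7  5  7  9  6  5  7  6  5  6  3  .
 -15  9  6  6  5  8  7  8  2  4  6  5  7  7  5  8  7  6  7  6  8  .
 -10  7  6  6  5  7  5 10  6  8  4  7  5  6  6  7  6  6  6  5  5  .
  -5  .  5  9  6  9  8  3  6  8  7  6  6  6  7  6  5  8  6  4  6  .
   0  .  7  5  6  7  7  6  5  5  7  3  4  6  6  7  6  9  8  7  6  .
   5  .  .  5  6  7  7  6  7  6  6  . 15 15 10  9  6  5  4  6  7  .
  10  6  .  5  5  4  7  7  6  6  9 12 13 12 15 11  6  8  7  5  6 
[... 526 characters left out ...]
42  9  2  7  9  6  .
  55  7 10 15 12  7  5  7  8 10  6  3 14 18 11  5  3  8  4  7  7  .
  60  4  7  8  6  6  3  6  6  3  6  6 15 12  9  6  5  6  7  5  7  .
  65  9  6  6  7  8  6  5  6  6  7 13 16 17  7  8  6  9  7  7  7  .
  70  6  8  6  8  6  5  7  4  8 14 12 16 17  8  7  7  2  6  6  8  .
  75  7  9  5  6  5  6  6  4 15 16 15 12  8  4  5  7  8  7  6  4  .
  80  8  4  8  9  6  . 10 12 15 16  5  8  6  4  6  6  3  7  9  6  .
  85  8  7  8  2  5  8  7  6  6  6  5  7  5  8  4  6  5 10  8  9  .
  90 34 31 33 33 32  . 33 31  . 34 29 33 34 34 32 33 34 29 33 31  .
  95  3  2  3  .  1  4  .  2  2  .  1  1  1  .  6  .  0  1  1  .  .
 100  .  .  .  .  .  .  .  .  .  .  .  .  .  .  .  .  .  .  .  .  .
```

The clip now lies flat (12–16 mm everywhere), so the bar is off the lip. Lifting the hook straight up slowly.

Request:
step_arm:
  steps: [0, 0.003, -0.0027, 0, 0, 0, 1, 0, 0.006, -0.0053, 0, 0, 0, 1, 0, 0.009, -0.008, 0, 0, 0, 1, 0, 0.012, -0.0107, 0, 0, 0, 1, 0, 0.012, -0.0107, 0, 0, 0, 1]

```text
t: 31.65
eef_pos: [0.5188, -0.0462, 0.0956]
orientation: [0.138, 0.344, 0.845, 0.385]
force: [-0.2, -1.2, -1.0]
opening: 0.269
finger_force: 40.0
```

```bash
python3 -c "
from h import *
goalfoot(np.array([.564,.0334,.106]),0,99)
gridu(zmax=75)
" | sed -n '1,3p;22,42p' | cut -c1-120
```

```text
31.65 foot [0.5716 0.0126 0.0251] tilt 48.3 y yaw 44.5 q [ 1.04  0.64 -0.68  2.25 -1.27  0.45  2.49] [-0.2 -1.2 -1. ] x.
shift [ 0.0256  0.1455 -0.0107] turn [ 0.795   0.3585 -0.8725]
-100  .  .  2  1  .  1  2  .  .  1  3  2  2  .  6  .  0  1  4  0  .
  -5  6  6  6 11  7  .  7  7  9  8  6  6  8  3  5  3  8  5  5  5  .
   0  7  8 10  5  8  8  6  7  5  7  7  5  8  6  7  7  8  6  8  6  .
   5  4  7  7  3  5  8  5  8  5  5 11 14 15  3  7  7  7  8  8  8  .
  10  4  5  4  4  8  6  5  5  7 10 12 13 16 16 12  8  6  8  6  5  .
  15  .  7  6  5  8  5  7  .  5 12 14 13  . 13 17 14  7  8  6  3  .
  20  .  .  4  6  6  9  6  5 11 11 14  8  6  . 12 14 11  5  7  7  .
  25  4  5  .  8  8  8  6  8 15 15  7  4 68  6  5  . 11 17  3  8  .
  30  5  9  4  .  . 12 14 14 11 15 15  3 74 73  6 11  9 16  6  4  .
  35  2  5  8 15 14  .  7  6 12 14 16 66 68 69 12 12 15  6  6  6  .
  40  6  7 13 16 14  .  5  5  8  .  . 12 15 67 65 63  5  5  6  7  .
  45  6  . 16 13  6  7  .  .  5  .  . 13 12 14 65 61  5  6  6  6  .
  50  7 12 11 12  8  5  5  .  .  .  7 12 14  9 58  6  7  6  5  4  .
  55  5 13 12  5  7  7  7  7  6  8  3 12 15 15  6  6  8  6  6  8  .
  60  6  7  7  7  7  5  7  7  5  4  8 12 15  7  5  4  6  7  6  6  .
  65  8  7  .  8  7  8  5  8  9  8 10 15 15  5  6  8  8  6  7  6  .
  70  6  8  5  9  5  8  8  8  7 12 12 14  9  4  7  6  6  9  6  6  .
  75  6  4  9  6  8  6  5 11 11 13 14  4  7  7  7  8  9  3  .  7  .
  80  7  6  7  7  6  6  4 10 15 10  7  6  4  5  6  . 10  6  6  5  .
  85  4  6  7  5  5  7  3  6  4  8  7  7  7  4  0  7  6  9  5  9  .
  90 33 34 33 34 31 31 32 32 31 31 30 30 30 32 31 32 32 31 30 33  .
  95  1  . 30  .  3  .  .  2  . 30  .  6  0  3  .  4  .  3  1  1  .
```

Request:
step_arm:
  steps: [0, 0.006, -0.0053, 0, 0, 0, 1, 0, 0.0165, -0.0147, 0, 0, 0, 1, 0, 0.03, -0.0267, 0, 0, 0, 1, 0, 0.045, -0.04, 0, 0, 0, 1, 0, 0.06, -0.0533, 0, 0, 0, 1, 0, 0.0745, -0.0667, 0, 0, 0, 1, 0, 0.0745, -0.0667, 0, 0, 0, 1]

```text
t: 32.4
eef_pos: [0.5216, -0.0486, 0.1968]
orientation: [0.139, 0.343, 0.845, 0.385]
force: [0.3, -0.1, -2.3]
opening: 0.266
finger_force: 40.0
```

```bash
python3 -c "
from h import *
way([.555,.09,.20],0,19.4,8,ly=0)
s=get_state(); print(s['eef_pos'],s['qpos'].round(2))"
```

```text
[0.0173, 0.0215, -0.0009] [0.104, -0.082, 0.041]
[0.0291, 0.0431, -0.0006] [0.208, -0.117, 0.086]
[0.0397, 0.0645, 0.0008] [0.312, -0.147, 0.136]
[0.0492, 0.0856, 0.0033] [0.415, -0.173, 0.189]
[0.0573, 0.106, 0.0066] [0.518, -0.194, 0.245]
[0.0642, 0.1257, 0.0108] [0.619, -0.21, 0.305]
[0.0698, 0.1445, 0.0156] [0.72, -0.221, 0.367]
[0.0742, 0.1622, 0.0209] [0.819, -0.225, 0.433]
[ 0.52155563 -0.04863689  0.19679812] [ 1.    0.4  -0.6   2.18 -1.08  0.68  2.16]
```

Request:
step_arm:
  steps: [0.012, 0.0215, -0.001, 0.104, -0.06, 0.041, 1, 0.027, 0.043, -0.001, 0.208, -0.11, 0.086, 1, 0.0395, 0.0645, 0.001, 0.312, -0.147, 0.136, 1, 0.049, 0.0856, 0.0033, 0.415, -0.173, 0.189, 1, 0.0573, 0.106, 0.0066, 0.518, -0.194, 0.245, 1, 0.0642, 0.1257, 0.0108, 0.619, -0.21, 0.305, 1, 0.07, 0.1445, 0.0156, 0.72, -0.221, 0.367, 1, 0.0742, 0.1622, 0.021, 0.819, -0.225, 0.433, 1]

```text
t: 33.2
eef_pos: [0.5474, 0.0827, 0.2941]
orientation: [0.043, 0.497, 0.856, 0.138]
force: [0.3, 0.5, -2.2]
opening: 0.266
finger_force: 40.0
```

Request:
step_arm:
  steps: [0, 0, -0.01, 0, 0, 0, 1, 0, 0, -0.02, 0, 0, 0, 1, 0, 0, -0.02, 0, 0, 0, 1]

```text
t: 33.5
eef_pos: [0.5438, 0.078, 0.3139]
orientation: [0.043, 0.496, 0.856, 0.14]
force: [0.0, -0.9, -2.0]
opening: 0.267
finger_force: 40.0
```

```bash
python3 -c "
from h import *
c=wsnap(6); barcheck('w6.pkl'); barcheck('w4.pkl')
c=snap('scene'); s=get_state(); R,p=tool(s)
goalfoot([.5037,.3384,.22],0,19.4)
# hook points in scene, steel rod below the bar: compare in tool frame
W=cloud(c); T=(W-p)@R; m=(c['z_map']>0)&(np.abs(T[...,0])<.02)&(np.abs(T[...,1])<.05)&(T[...,2]>.01)&(T[...,2]<.125); P=T[m]
for lo in np.arange(.01,.125,.0125):
  k=(P[:,2]>=lo)&(P[:,2]<lo+.0125)
  if k.sum(): print(lo.round(3),k.sum(),np.percentile(P[k][:,0],[5,50,95]).round(3),np.percentile(P[k][:,1],[5,50,95]).round(3))
print(P[:,2].max())
gridu() 
" | cut -c1-140 | sed -n '1,16p;35,55p'
```

```text
BAR w6.pkl 5245 [ 0.015 -0.012 -0.033] [ 0.062  0.012 -0.014] z= [ 0.0695 -0.0322] y= [-0.0503  0.0035]
BAR w4.pkl 6048 [ 0.015 -0.013 -0.031] [ 0.061  0.011 -0.016] z= [ 0.0352 -0.03  ] y= [ 0.0079 -0.0013]
33.6 foot [0.5659 0.0982 0.2115] tilt 16.8 y yaw 29.1 q [ 0.25  0.15 -0.42  1.81 -0.12  0.96  0.41] [-1.  -0.7 -1. ] x.z [ 0.065  0.282 -0.9
shift [0.2458 0.0924 0.0303] turn [ 0.2792 -0.0915  0.1785]
0.01 10 [-0.004 -0.001 -0.001] [0.005 0.006 0.009]
0.022 13 [-0.005 -0.002 -0.   ] [0.005 0.009 0.014]
0.035 20 [-0.005 -0.003  0.   ] [0.015 0.021 0.028]
0.048 12 [-0.006 -0.004 -0.002] [0.025 0.029 0.032]
0.06 11 [-0.006 -0.004 -0.002] [0.028 0.031 0.033]
0.072 10 [-0.007 -0.005 -0.002] [0.03  0.033 0.035]
0.085 15 [-0.006 -0.005 -0.002] [0.001 0.032 0.034]
0.097 19 [-0.008 -0.005 -0.002] [0.002 0.013 0.024]
0.1023372921472085
-100  .  .  1  4  0  3  1  2  .  4  1  4  2  4  .  .  1  1 28 30  .
 -95 30 32 32 33 30 32 34 32 29 34 33 33 31 30 31 31 31 30 32 32  .
 -90  5  7  7  8  9 11  7  5  7  7  5  3  7  5  6  5  6  6  .  9  .
   5  7  6  8  6  7  7  4  7  9  4 10 15 14 13  5  5  
[... 605 characters left out ...]
14  6  9  7  7  7  .
  55  6 14 11  7  8  7  7  6  6  7  3 14 14 16  6  6  6  6  8  3  .
  60  5  7  6  8  7  5  7  6  7  6  . 14 15 14  9  6  5  7  4  6  .
  65  7  6  6  6  6  5  4  7  7  6 10 14 13  6  7  8  6  6  6  3  .
  70  5  6  6  6  6  5  7  6  6 10 14 16 10  9  7  9  8  5  9  7  .
  75  5  2  9  9  7  7  9 13 16 14 15 10  7  7  7  4  7  8  6  5  .
  80  8  8  4  6  6 10  6 12 14 16  6  7  7  8  6  6  5  8  6  5  .
  85  5  8  7  7  6  6  6  4  7  9  7  6  9  7  9  9  7  .  8  3  .
  90 29 31 31 32 30 31 30 31 33 32 34 34 33 37 28 32 32 33 33 31  .
  95  2  2 29  .  0  5  .  2  3 29  5  3  4  .  3  .  .  3  2  .  .
 100  .  .  .  .  .  .  .  .  .  .  .  .  .  .  .  .  .  .  .  .  .
```

```bash
cat >> h.py <<'E'
py=np.array([1,-.058,.035]); py/=np.linalg.norm(py); pz=-np.array([-.04,.13,1]); pz-=py*(pz@py); pz/=np.linalg.norm(pz)
M=np.c_[np.cross(py,pz),py,pz]; CB=np.array([0,.0015,-.021])
def hang(bar,yaw=19.3,n=8,M=M,CB=CB):
    s=get_state(); R,p=tool(s); G=Ro.from_euler('z',yaw,degrees=True).as_matrix()@M.T
    P=np.array(bar)-G@CB; D=Ro.from_matrix(R.T@G).as_rotvec(); print(s['t'],p,'target',P.round(4),'tilt',np.degrees(np.arccos(-G[2,2])).round(1))
    for i in range(1,n+1): print((R.T@(P-p)*i/n).round(4).tolist(),(D*i/n).round(3).tolist())
E
python3 -c "
from h import *
hang([.5037,.3384,.35])"
```

```text
33.65 [0.54333998 0.07743037 0.3128676 ] target [0.4995 0.3378 0.3294] tilt 7.5
[0.0309, 0.0112, 0.0032] [0.05, -0.007, 0.031]
[0.0619, 0.0224, 0.0065] [0.1, -0.014, 0.063]
[0.0928, 0.0336, 0.0097] [0.15, -0.022, 0.094]
[0.1238, 0.0448, 0.013] [0.2, -0.029, 0.125]
[0.1547, 0.056, 0.0162] [0.25, -0.036, 0.157]
[0.1857, 0.0672, 0.0195] [0.3, -0.043, 0.188]
[0.2166, 0.0784, 0.0227] [0.351, -0.051, 0.219]
[0.2476, 0.0896, 0.026] [0.401, -0.058, 0.25]
```

Request:
step_arm:
  steps: [0.02, 0.007, 0.002, 0.04, -0.006, 0.025, 1, 0.05, 0.018, 0.005, 0.095, -0.013, 0.06, 1, 0.085, 0.031, 0.009, 0.15, -0.022, 0.094, 1, 0.12, 0.0435, 0.0125, 0.2, -0.029, 0.125, 1, 0.155, 0.056, 0.0162, 0.25, -0.036, 0.157, 1, 0.19, 0.069, 0.02, 0.31, -0.045, 0.195, 1, 0.225, 0.0815, 0.0235, 0.37, -0.053, 0.23, 1, 0.2476, 0.0896, 0.026, 0.401, -0.058, 0.25, 1]

```text
t: 34.45
eef_pos: [0.4989, 0.3414, 0.3292]
orientation: [-0.051, 0.601, 0.797, -0.044]
force: [0.3, -1.0, -1.1]
opening: 0.268
finger_force: 40.0
```

Request:
step_arm:
  steps: [0, 0, 0, 0, 0, 0, 1, 0, 0, 0, 0, 0, 0, 1, 0, 0, 0, 0, 0, 0, 1]

```text
t: 34.75
eef_pos: [0.5005, 0.3374, 0.3301]
orientation: [-0.049, 0.601, 0.796, -0.043]
force: [-0.2, -0.3, -1.6]
opening: 0.268
finger_force: 40.0
```

```bash
cat >> h.py <<'E'
def hookpts():
    """hook and bar seen by scene+top, in stand-aligned frame about the stand"""
    X=np.array([np.cos(np.deg2rad(19.3)),np.sin(np.deg2rad(19.3))]); Yv=np.array([-X[1],X[0]]); o=np.array([.5037,.3384])
    for n in ('scene','top'):
        c=snap(n); W=cloud(c); h=cv2.cvtColor(c['frame'],cv2.COLOR_RGB2HSV).astype(int); a=(W[...,:2]-o)@X*1e3; b=(W[...,:2]-o)@Yv*1e3; z=W[...,2]*1e3
        near=(c['z_map']>0)&(np.abs(a)<45)&(np.abs(b)<75); wood=near&(h[...,0]>5)&(h[...,0]<20)&(h[...,1]>110)&(z>100)
        if wood.sum()>20:
            A,B,Z=a[wood],b[wood],z[wood]; print(n,'wood',wood.sum(),'a',np.percentile(A,[2,98]).round(),'b',np.percentile(B,[2,98]).round(),'z',np.percentile(Z,[2,50,98]).round())
            for lo in range(-65,65,13):
                k=(B>=lo)&(B<lo+13)
                if k.sum()>4: print('   b',lo,k.sum(),'a',np.percentile(A[k],[5,95]).round(),'z',np.percentile(Z[k],[5,50,95]).round())
        r=near&(np.abs(b)<15)&(h[...,1]<90)&(z>25)&~wood
        for lo in range(30,340,15):
            k=r&(z>=lo)&(z<lo+15)
            if k.sum()>2: print('   rod z',lo,k.sum(),'a',np.percentile(a[k],[5,50,95]).round(),'b',np.median(b[k]).round())
E
python3 -c "
from h import *
s=get_state(); print(s['t'],s['eef_pos'],tool(s)[0].round(3).tolist(),s['qpos'].round(2))
hookpts()
c=wsnap(7); W=cloud(c); R,p=tool(c['s'])
"
```

```text
34.75 [0.5004622  0.33738688 0.33005523] [[-0.272, 0.954, -0.129], [0.962, 0.273, -0.01], [0.026, -0.127, -0.992]] [-0.35  0.46 -0.46  1.33  0.12  1.5  -0.52]
scene wood 329 a [-23.  41.] b [-61.  14.] z [347. 363. 434.]
   b -65 73 a [-13.  10.] z [346. 357. 364.]
   b -52 50 a [-10.  11.] z [349. 362. 364.]
   b -39 68 a [-19.  24.] z [348. 363. 434.]
   b -26 71 a [-23.  21.] z [351. 364. 428.]
   b -13 40 a [-12.  24.] z [356. 364. 437.]
   b 0 13 a [ 6. 44.] z [395. 423. 429.]
   b 13 14 a [32. 44.] z [417. 423. 427.]
   rod z 225 32 a [-18.  -2.  16.] b -1.0
   rod z 240 9 a [15. 17. 19.] b -3.0
   rod z 255 9 a [16. 18. 19.] b -2.0
   rod z 270 13 a [12. 16. 19.] b -2.0
   rod z 285 16 a [ 0.  7. 11.] b -2.0
   rod z 300 7 a [-1.  1.  3.] b -2.0
   rod z 315 9 a [-1.  1.  9.] b -5.0
   rod z 330 24 a [ 5. 16. 27.] b -12.0
```

The pick hangs upright over the stand: rod at a=1, lower rod at a=17–18 mm, bar centred. Lowering between the lips.

Request:
step_arm:
  steps: [-0.001, 0.002, 0.015, 0, 0, 0, 1, -0.001, 0.006, 0.045, 0, 0, 0, 1, -0.002, 0.01, 0.08, 0, 0, 0, 1, -0.003, 0.015, 0.115, 0, 0, 0, 1, -0.004, 0.0185, 0.145, 0, 0, 0, 1, -0.0045, 0.0213, 0.167, 0, 0, 0, 1, -0.005, 0.0226, 0.177, 0, 0, 0, 1, -0.005, 0.0226, 0.177, 0, 0, 0, 1]

```text
t: 35.7
eef_pos: [0.4996, 0.3379, 0.1512]
orientation: [-0.049, 0.601, 0.797, -0.044]
force: [-0.3, -0.5, -1.7]
opening: 0.268
finger_force: 40.0
```

```bash
python3 -c "
from h import *
s=get_state(); print(s['t'],s['eef_pos'],tool(s)[0].round(3).tolist(),s['force'])
hookpts()
"
```

```text
35.7 [0.499628   0.33788037 0.15116093] [[-0.273, 0.953, -0.131], [0.962, 0.274, -0.01], [0.026, -0.129, -0.991]] [-0.25468744 -0.51144355 -1.69706764]
scene wood 214 a [-15.  41.] b [-60.  16.] z [167. 183. 247.]
   b -65 48 a [-14.   7.] z [169. 180. 185.]
   b -52 41 a [-13.   9.] z [168. 183. 187.]
   b -39 39 a [-12.  12.] z [170. 184. 191.]
   b -26 44 a [-15.  10.] z [171. 184. 246.]
   b -13 22 a [-13.  10.] z [179. 183. 187.]
   b 0 6 a [-11.  41.] z [183. 213. 249.]
   b 13 14 a [31. 43.] z [236. 242. 250.]
   rod z 45 13 a [-1.  9. 17.] b -2.0
   rod z 60 6 a [13. 16. 18.] b -2.0
   rod z 75 7 a [14. 17. 18.] b -3.0
   rod z 90 8 a [11. 16. 18.] b -2.0
   rod z 105 11 a [ 1.  5. 12.] b -1.0
   rod z 120 8 a [-2.  0.  2.] b -2.0
   rod z 135 5 a [-1. -1.  0.] b -1.0
   rod z 150 15 a [-5. 14. 24.] b -10.0
   rod z 165 39 a [-28.  19.  30.] b -9.0
   rod z 180 29 a [-28. -17.  31.] b -8.0
   rod z 195 21 a [-22. -12. -10.] b -7.0
   rod z 210 7 a [-12. -11. -10.] b -4.0
   rod z 225 29 a [ 4. 36. 44.] b 2.0
   rod z 240 17 a [30. 32. 38.] b 6.0
   rod z 255 40 a [24. 29. 34.] b 2.0
   rod z 270 22 a [-22.  26.  29.] b -2.0
   rod z 285 3 a [26. 26. 28.] b -12.0
   rod z 315 7 a [-31. -27. -21.] b -12.0
```

Request:
step_arm:
  steps: [0, 0.0015, 0.003, 0, 0, 0, 1, 0, 0.002, 0.006, 0, 0, 0, 1, 0, 0.0024, 0.009, 0, 0, 0, 1, 0, 0.0025, 0.0105, 0, 0, 0, 1, 0, 0.0025, 0.0105, 0, 0, 0, 1]

```text
t: 36.3
eef_pos: [0.5007, 0.3395, 0.141]
orientation: [-0.049, 0.601, 0.797, -0.043]
force: [-1.2, 0.2, -2.2]
opening: 0.268
finger_force: 40.0
```

Request:
step_arm:
  steps: [0, 0, 0.001, 0, 0, 0, 1, 0, 0, 0.001, 0, 0, 0, 1]

```text
t: 36.5
eef_pos: [0.5006, 0.3396, 0.1402]
orientation: [-0.049, 0.601, 0.797, -0.043]
force: [0.6, 0.3, -1.2]
opening: 0.268
finger_force: 40.0
```

Request:
step_arm:
  steps: [0, 0, 0.001, 0, 0, 0, 1, 0, 0, 0.001, 0, 0, 0, 1]

```text
t: 36.7
eef_pos: [0.5007, 0.3396, 0.1393]
orientation: [-0.049, 0.601, 0.797, -0.043]
force: [0.6, -0.3, -0.8]
opening: 0.273
finger_force: 40.0
```

```bash
python3 -c "
from h import *
s=get_state(); print(s['t'],s['eef_pos'],tool(s)[0].round(3).tolist(),s['force'])
hookpts()
" | head -16
```

```text
36.7 [0.50066474 0.33962265 0.13934768] [[-0.273, 0.953, -0.129], [0.962, 0.275, -0.009], [0.027, -0.127, -0.992]] [ 0.58950699 -0.31155622 -0.8421743 ]
scene wood 209 a [-13.  41.] b [-59.  17.] z [157. 172. 239.]
   b -65 40 a [-11.   9.] z [156. 167. 174.]
   b -52 37 a [-11.  10.] z [161. 171. 174.]
   b -39 42 a [-12.  22.] z [158. 172. 211.]
   b -26 44 a [-14.  11.] z [161. 173. 235.]
   b -13 27 a [-11.  21.] z [169. 173. 227.]
   b 0 5 a [-10.  23.] z [171. 237. 243.]
   b 13 14 a [32. 44.] z [227. 231. 237.]
   rod z 30 10 a [-2.  5. 15.] b 1.0
   rod z 45 5 a [15. 17. 21.] b -1.0
   rod z 60 7 a [17. 19. 21.] b -3.0
   rod z 75 7 a [17. 19. 20.] b -1.0
   rod z 90 11 a [ 4. 10. 16.] b -1.0
   rod z 105 10 a [-1.  1.  4.] b -0.0
   rod z 120 5 a [-1.  2.  3.] b 0.0
```

The bar top reads 172 mm, as at first, and contact shows. Releasing.

Request:
step_arm:
  steps: [0, 0, 0, 0, 0, 0, 0.68, 0, 0, 0, 0, 0, 0, 0.6, 0, 0, 0, 0, 0, 0, 0.5, 0, 0, 0, 0, 0, 0, 0.4, 0, 0, 0, 0, 0, 0, 0.3, 0, 0, 0, 0, 0, 0, 0.3, 0, 0, 0, 0, 0, 0, 0.3]

```text
t: 37.5
eef_pos: [0.5006, 0.3396, 0.1393]
orientation: [-0.049, 0.601, 0.797, -0.043]
force: [0.1, 0.2, -0.5]
opening: 0.697
finger_force: 0.0
```

```bash
python3 -c "
from h import *
s=get_state(); print(s['t'],s['eef_pos'],s['opening'],s['force'])
hookpts()
" | head -16
```

```text
37.5 [0.50057264 0.33955629 0.13925183] 0.6966060792233214 [ 0.14623666  0.16658215 -0.45511924]
scene wood 287 a [-13.  41.] b [-59.  57.] z [157. 172. 239.]
   b -65 38 a [-10.   8.] z [157. 167. 172.]
   b -52 41 a [-13.   9.] z [159. 171. 174.]
   b -39 44 a [-10.  31.] z [157. 172. 234.]
   b -26 46 a [-11.  38.] z [160. 172. 238.]
   b -13 41 a [-8. 32.] z [160. 172. 237.]
   b 0 20 a [-8. 23.] z [158. 172. 234.]
   b 13 29 a [-6. 43.] z [171. 174. 235.]
   b 26 6 a [-9.  8.] z [171. 172. 173.]
   b 39 10 a [ 2. 14.] z [171. 173. 176.]
   b 52 12 a [-0. 14.] z [171. 174. 175.]
   rod z 30 12 a [-1.  7. 19.] b 0.0
   rod z 45 7 a [17. 21. 22.] b -1.0
   rod z 60 7 a [17. 19. 21.] b -1.0
   rod z 75 7 a [18. 20. 21.] b -1.0
```

Request:
step_arm:
  steps: [0, -0.001, -0.01, 0, 0, 0, 0.3, 0.001, -0.004, -0.03, 0, 0, 0, 0.2, 0.001, -0.0075, -0.06, 0, 0, 0, 0.1, 0.002, -0.0125, -0.1, 0, 0, 0, 0, 0.003, -0.018, -0.14, 0, 0, 0, 0, 0.004, -0.022, -0.17, 0, 0, 0, 0, 0.004, -0.022, -0.17, 0, 0, 0, 0]

```text
t: 38.3
eef_pos: [0.5016, 0.3406, 0.3164]
orientation: [-0.048, 0.601, 0.797, -0.039]
force: [-0.5, -0.0, -0.1]
opening: 0.999
finger_force: 0.0
```

```bash
python3 -c "
from h import *
a0=pickle.load(open('top.pkl','rb')) if 0 else None
t0=cv2.imread('pics/top.png')
hookpts()
c=load('top'); s=load('scene'); print(get_state()['t'],get_state()['force'])
A=cv2.resize(s['frame'][90:310,110:470,::-1],(490,300)); B=cv2.resize(c['frame'][130:310,160:500,::-1],(567,300))
f=np.zeros((600,800,3),np.uint8); f[:300,:490]=A; f[300:,:567]=B
f[:300,500:800]=cv2.resize(s['frame'][115:190,355:430,::-1],(300,300)); cv2.imwrite('pics/z.png',f)
"
```

```text
scene wood 397 a [-39.  38.] b [-58.  58.] z [156. 172. 417.]
   b -65 40 a [-11.   8.] z [158. 166. 173.]
   b -52 38 a [-11.  10.] z [160. 171. 174.]
   b -39 44 a [-42.  10.] z [157. 172. 401.]
   b -26 60 a [-40.  11.] z [161. 174. 422.]
   b -13 34 a [-9. 12.] z [158. 172. 175.]
   b 0 42 a [-8. 14.] z [159. 172. 176.]
   b 13 50 a [-7. 43.] z [158. 172. 415.]
   b 26 31 a [-7. 14.] z [161. 172. 175.]
   b 39 37 a [-6. 16.] z [160. 172. 174.]
   b 52 21 a [-4. 15.] z [166. 172. 175.]
   rod z 30 14 a [-1.  9. 20.] b 1.0
   rod z 45 6 a [17. 19. 22.] b -1.0
   rod z 60 5 a [16. 20. 22.] b 1.0
   rod z 75 9 a [15. 19. 22.] b -0.0
   rod z 90 11 a [ 6. 11. 17.] b 1.0
   rod z 105 8 a [-1.  2.  6.] b 0.0
   rod z 120 7 a [0. 2. 4.] b -0.0
   rod z 330 9 a [-45. -44. -44.] b 2.0
38.4 [ 0.38889149 -0.78727556  0.29145565]
```

View pics/z.png

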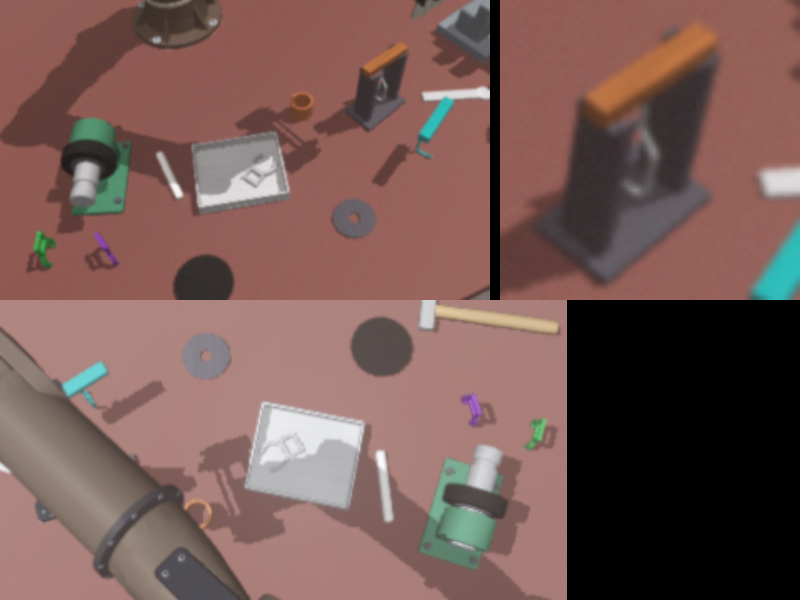

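The picture shows the clip lying in the tray (scene crop 258,175) and the pick level on its stand (385,60). The spindle is bare, and everything else is where it was. Handing in.

```bash
python3 -c "
from cell import *
print(finish_job())"
```

```text
the job is handed in; nothing more can be done
None
```

I pulled the clip off the spindle with the hook, laid it flat in the parts tray, hung the pick back on its stand, and handed the job in at about 38 s; getting the hook out of the eye took two tries, dragged the clip along the tray floor and let its bar drop roughly 5–7 mm at the end.

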